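Shim the drilling rest and sort the leftover frame parts

ROBOT

A 6-joint arm with a two-finger parallel gripper is mounted at the origin on the work surface. World frame = base frame: x ahead of the robot, y to its left, z up, the work surface at z = 0. Lengths are in mm, angles in rad, forces in N, time in s.
With the tool pointing down it reaches from about 350 to 975 mm from the base axis. Payload 7.1 kg.
Tool frame: the origin (TCP) lies at the centre of the arm's flange, where the gripper is bolted on; the fingertips stand 182 mm ahead of it and the grasp point (between the pads) lies 163 mm ahead of it (bot.tip_reach is the distance from the TCP to the fingertips, in mm); z points along the fingers, y is the direction in which the jaws open and shut (so a half turn about z gives the same grasp; the last joint's range is limited). The gripper opens to 88 mm and grips with 3 to 60 N. Pads are 20 mm wide; open, the fingers measure 115 mm over their backs; the gripper's body (75 mm by 178 mm) begins 61 mm behind the grasp point.
Start: joints at [-1.309, 0.423, 1.63, -0, 1.089, -0.019], TCP at [173.221, -600.5, 404.675] pointing down, gripper open.
Joint ranges: [-3, 3], [-0.9, 2.11], [0.09, 2.58], [-1.31, 4.45], [0.11, 2.69], [-2.54, 2.54]. Speed limits (rad/s): [2.39, 2.39, 3.01, 3.14, 3.14, 3.14].

INTERFACE

Orientations are given as a rotation vector (axis times angle).
In Python, from cell import status, vision, bot gives the robot as it stands.
- The arm moves only by the tool servo_tool, never from a script. Its argument "motion" is a list of rows, each a list of 5 numbers: the opening in per cent of the stroke, from 0 (shut) to 100 (fully open), then the shift along the tool's x, y, z in cm, then the turn about the tool's z in degrees. A call has 1 to 10 rows; each row shifts and turns the commanded pose from where the row before left it, along the tool's axes as they then stand; what a row does not reach is not made up. A row lasts 1/8 s, in which the tool goes at most 62.5 mm and 10.7 degrees, less where a joint would pass 70% of its speed; a pose out of reach is approached as far as the arm can. A call is refused whole if a number of a shift passes 6.25 or a number of a turn 10.7, either way. A call with a gripper value outside its range is refused whole. The fingers move at their own pace and stop on an object; "squeeze" is the grip in N (left out, the last holds). Time passes only in rows, so rows that do not move let the fingers close. It gives the time, the measured TCP pose, the force and the opening at its end, in the units of the state.
- status.observe(): the state, without advancing time (a new reading comes with each control period).
- vision.read_camera(name): name is "scene" or "side" or "wrist"; returns the picture (480x640x3 uint8, red, green, blue); there is no depth.
- vision.calibration(name): a dict with "fx", "fy", "cx", "cy" (pixels), "rvec" (rotation vector, rad) and "tvec" (3), from world to camera coordinates, as OpenCV has them. Camera axes: x right, y down, z forward; pixel columns grow to the right and rows downward; lengths in mm; the calibration is good to about 2 mm. A picture is of the moment at which its call begins: read the wrist's pose just before it. calibration takes no time and is no camera call; for the wrist camera it gives the pose at the moment of the call.
- bot.hand_in(): hands the job in, once; it reports no verdict.
The state is a dict: "clock": time; "joint_positions": joint angles; "qd": joint speeds; "tau": joint torques, N m; "tcp_pos": TCP position; "tcp_rot": TCP orientation; "wrist_force": force on the tool from outside, world axes, zero at the start; "moment": the same for the moment, N m; "width": finger opening in mm.
Only numpy, scipy, OpenCV 4.12 (cv2) and the standard library are available. Lean on these libraries where they do the work, as an engineer would, in place of code of your own. Each camera call takes 0.05 s, during which the arm holds its last target.

TASK

Bring the low rest of the drilling fixture level with its tall rest: choose the two of the three loose spacers that together fill the height difference and stack them centred on the low rest, the larger-faced one underneath and lined up with the rest. Put the remaining spacer flat in the tray that holds round spacers, the corner bracket in the tray that holds brackets, and the profile offcut lying down in the tray that holds profile, each in the tray's empty compartment. Leave the drill where it lies.

Things in the scene. Friction and masses are not known exactly. Their poses are not given: they have to be found in the camera images.
- oblong_spacer: Loose aluminium spacer plate, oblong, 60 mm (x) x 40 mm (y) x 8 mm thick (z), with two dark bolt holes marked on top; 52 g. Origin: centre of its underside; z up.
- square_spacer: Loose aluminium spacer plate, square, 40 x 40 mm x 12 mm thick, with one dark bolt hole marked on top; 52 g. Origin: centre of its underside; z up.
- round_spacer: Loose aluminium spacer disc, 44 mm in diameter, 15 mm thick, with one dark bolt hole marked on top; 62 g. Origin: centre of its underside; z up.
- bracket: Loose aluminium corner bracket, 36 x 36 mm and 36 mm high: a flat leg 6 mm thick lies on the bench, a second leg 6 mm thick stands up along its +x edge, and a slanting brace joins them at each y side. The 36 mm width between its two y sides can be gripped; 45 g. Origin: centre of the flat leg's underside; z up.
- profile_offcut: Loose offcut of slotted aluminium profile, lying down, 80 mm long (x), section 30 x 30 mm; 85 g. Origin: centre of its underside; z up.
- fixture: Fixed drilling fixture: dark steel base bar 10 mm thick, 60 mm wide, from -47 to +163 mm in x, with two aluminium rests. Low rest, centred on the origin: 64 (x) x 44 (y) mm, top 25 mm above the bench. Tall rest, centred 130 mm along +x: 44 x 44 mm, top 45 mm above the bench. Origin: below the low rest's centre, at bench level; x points to the tall rest, z up.
- bracket_tray: Bracket tray. Grey plastic, fixed to the bench, 30 mm high, walls and floor 4 mm. Its near compartment is empty, 100 x 100 mm inside: the part goes there. Its far one (48 x 100 mm inside, centred 80 mm along +x) holds fixed stock: two corner brackets. Origin: centre of the empty compartment, on the underside (bench level, 4 mm below the inner floor). x points to the stock, z up.
- profile_tray: Profile tray. Grey plastic, fixed to the bench, 30 mm high, walls and floor 4 mm. Its near compartment is empty, 100 x 100 mm inside: the part goes there. Its far one (48 x 100 mm inside, centred 80 mm along +x) holds fixed stock: a length of slotted profile. Origin: centre of the empty compartment, on the underside (bench level, 4 mm below the inner floor). x points to the stock, z up.
- spacer_tray: Spacer tray. Grey plastic, fixed to the bench, 30 mm high, walls and floor 4 mm. Its near compartment is empty, 100 x 100 mm inside: the part goes there. Its far one (48 x 100 mm inside, centred 80 mm along +x) holds fixed stock: two round spacer discs. Origin: centre of the empty compartment, on the underside (bench level, 4 mm below the inner floor). x points to the stock, z up.
- drill: Cordless drill lying on its side at the right of the work, about 210 x 200 mm and 65 mm high, blue body, black handle and battery; leave it alone. Origin: under the middle of the blue body, at bench level; x points along the bit, the handle points to -y.
Things that resemble listed ones, but are neither listed nor needed, are in the scene too. Leave any pink look-alike of the profile_offcut alone. What is shaped like the bracket_tray but turquoise is not meant.

How it is judged (in metres and radians):
At the end, for the whole second after the job is handed in: Oblong spacer on the low rest, square one on it: flat, centred within 10 mm, heights within 3 mm, oblong aligned within 0.2 rad. Round spacer (flat), bracket and profile offcut (lying) each in the empty compartment of its tray, down on its floor. All at rest (horizontal distance between each of oblong_spacer, square_spacer and fixture below 0.01 m and z of oblong_spacer in the frame of fixture between 0.022 and 0.028 m and angle between each of oblong_spacer, square_spacer's own z axis and vertical below 0.08 rad and angle between the x axis of oblong_spacer and the x axis of fixture, either way round below 0.2 rad and z of square_spacer in the frame of fixture between 0.03 and 0.036 m and x of round_spacer in the frame of spacer_tray between -0.045 and 0.045 m and y of round_spacer in the frame of spacer_tray between -0.045 and 0.045 m and z of round_spacer in the frame of spacer_tray between 0 and 0.022 m and (angle between round_spacer's own z axis and vertical below 0.15 rad or angle between round_spacer's own z axis and vertical above 2.99 rad) and x of bracket in the frame of bracket_tray between -0.051 and 0.051 m and y of bracket in the frame of bracket_tray between -0.051 and 0.051 m and z of bracket in the frame of bracket_tray between 0 and 0.03 m and x of profile_offcut in the frame of profile_tray between -0.051 and 0.051 m and y of profile_offcut in the frame of profile_tray between -0.051 and 0.051 m and z of profile_offcut in the frame of profile_tray between 0 and 0.025 m and angle between profile_offcut's own x axis and vertical between 1.42 and 1.72 rad and linear speed of each of oblong_spacer, square_spacer, round_spacer, bracket, profile_offcut below 0.02 m/s and angular speed of each of oblong_spacer, square_spacer, round_spacer, bracket, profile_offcut below 0.2 rad/s); the robot touches nothing.
It fails at once if the drill is moved by more than 30 mm (distance of drill from where it was at the start of the episode above 0.03 m).
It also fails if it takes over 136 s, if anything falls off the work surface, if the arm or the gripper's body presses on something with over 40 N, if the wrist force passes 120 N, or if a joint passes its speed limit or range.

## Working session

There is one attempt and no reset: what is moved stays moved. The work goes in short steps, Python scripts to look and compute and a tool call to move; the robot and the scene stay as the last step left them, time stands still between calls to the robot, and variables do not carry over. Pictures are saved under pics/ and viewed, and the job is handed in when it is done.

Besides the shell and the picture viewer there is one more tool, called after ">>>" in YAML: its name, and indented under it one key for each argument. servo_tool: Moves the arm, as the interface text tells. Its arguments: {"type":"object","properties":{"motion":{"type":"array","items":{"type":"array","items":{"type":"number"}}},"squeeze":{"type":"number"}},"required":["motion"]}

```bash
mkdir -p pics; ls; python3 - <<'E'
from cell import status, vision, bot
import cv2
print(status.observe())
for n in ["scene","side","wrist"]:
    c=vision.calibration(n); print(n,c)
    cv2.imwrite(f"pics/{n}0.png",vision.read_camera(n)[:,:,::-1])
E
```

```text
pics
{'clock': 0.0, 'joint_positions': array([-1.30901969e+00,  4.23860825e-01,  1.63067016e+00,  7.49727444e-06,
        1.08861736e+00, -1.90041570e-02]), 'qd': array([-3.14780449e-05,  1.68166789e-03, -1.96665854e-03, -1.73817729e-04,
       -3.74701783e-04, -4.85607410e-04]), 'tau': array([-2.09427722e-03, -5.44630337e+01, -2.73674852e+01,  6.42065727e-02,
        2.26982567e-02, -1.37584098e-04]), 'tcp_pos': array([ 173.14391755, -600.25546298,  403.89680322]), 'tcp_rot': array([-3.10915482e+00, -4.39380442e-01,  2.85407466e-04]), 'wrist_force': array([0.0306479 , 0.38516092, 0.10022799]), 'moment': array([0.01821965, 0.0228081 , 0.03042264]), 'width': 87.63507144358486}
scene {'fx': 544.8214500579071, 'fy': 544.8214500579071, 'cx': 322.1267413751698, 'cy': 240.8885688734285, 'rvec': array([ 0.93416813,  2.59366544, -0.95143514]), 'tvec': array([ 369.59676134, -146.20491617, 1751.73777427])}
side {'fx': 554.8124773750656, 'fy': 554.8124773750656, 'cx': 327.38362195033847, 'cy': 248.35814510173498, 'rvec': array([ 0.37683534, -2.80564662,  1.12527683]), 'tvec': array([ 387.73183203,  123.36739471, 1222.09977837])}
wrist {'fx': 407.3144302960267, 'fy': 407.3144302960267, 'cx': 313.3919431691428, 'cy': 238.20612298438877, 'rvec': array([-2.3310313 ,  1.75375196,  0.23925243]), 'tvec': array([-623.61059441,  -32.32039655,  390.89995126])}
```

View pics/scene0.png

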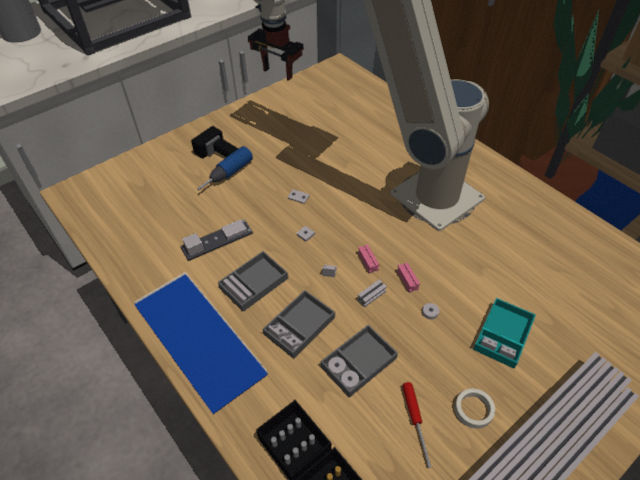

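View pics/side0.png

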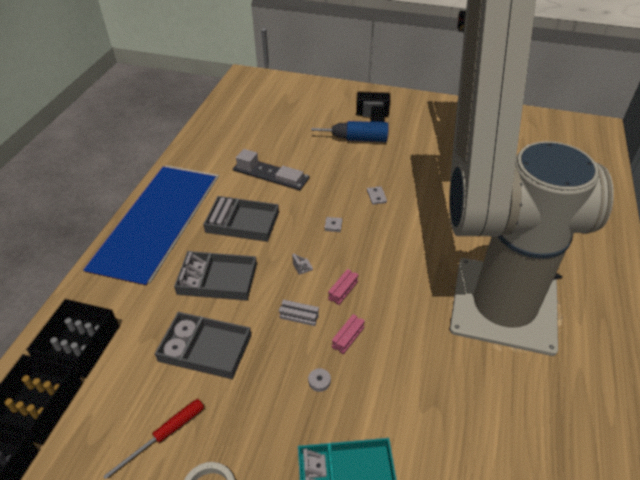

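View pics/wrist0.png

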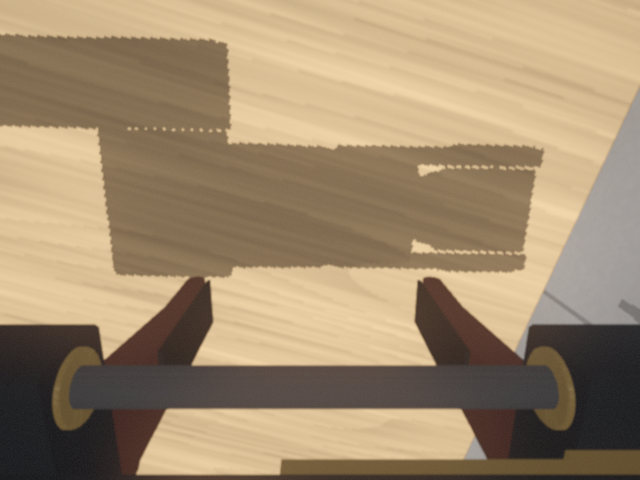

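The scene shows, by scene pixel: oblong spacer (298,196), square spacer (306,233), bracket (329,271), grey profile offcut (372,293) with pink look-alikes at (369,259) and (408,277), and round spacer (431,311). The fixture is at (217,239), the profile tray at (253,280), the bracket tray at (299,322), the spacer tray at (359,360), the turquoise decoy at (505,332) and the drill at (225,165). I'll enlarge crops next.

```bash
cat > h.py <<'E'
import numpy as np, cv2
from scipy.spatial.transform import Rotation as R
def ray(c,uv,z):
    Rm=cv2.Rodrigues(np.array(c['rvec']))[0]; t=np.array(c['tvec'])
    d=Rm.T@np.array([(uv[0]-c['cx'])/c['fx'],(uv[1]-c['cy'])/c['fy'],1]); o=-Rm.T@t
    return (o+d*(z-o[2])/d[2])[:2]
def proj(c,p):
    K=np.array([[c['fx'],0,c['cx']],[0,c['fy'],c['cy']],[0,0,1]])
    return cv2.projectPoints(np.array(p,float).reshape(-1,1,3),np.array(c['rvec']),np.array(c['tvec']),K,None)[0][:,0]
def crop(src,x0,y0,x1,y1,s,out,step=10):
    im=cv2.imread(src)[y0:y1,x0:x1]; im=cv2.resize(im,None,fx=s,fy=s,interpolation=cv2.INTER_CUBIC)
    for x in range((x0+step-1)//step*step,x1,step):
        cv2.line(im,((x-x0)*s,0),((x-x0)*s,6),(0,0,255),1); cv2.putText(im,str(x),((x-x0)*s+1,16),0,.35,(0,0,255),1)
    for y in range((y0+step-1)//step*step,y1,step):
        cv2.line(im,(0,(y-y0)*s),(6,(y-y0)*s),(0,0,255),1); cv2.putText(im,str(y),(8,(y-y0)*s+4),0,.35,(0,0,255),1)
    cv2.imwrite(out,im)
E
python3 - <<'E'
from h import *
crop('pics/scene0.png',280,180,400,270,6,'pics/c1.png')
crop('pics/scene0.png',310,240,450,325,5,'pics/c2.png')
crop('pics/scene0.png',170,210,330,330,5,'pics/c3.png')
crop('pics/scene0.png',250,280,410,400,5,'pics/c4.png')
E
```

```text
(no output)
```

View pics/c1.png

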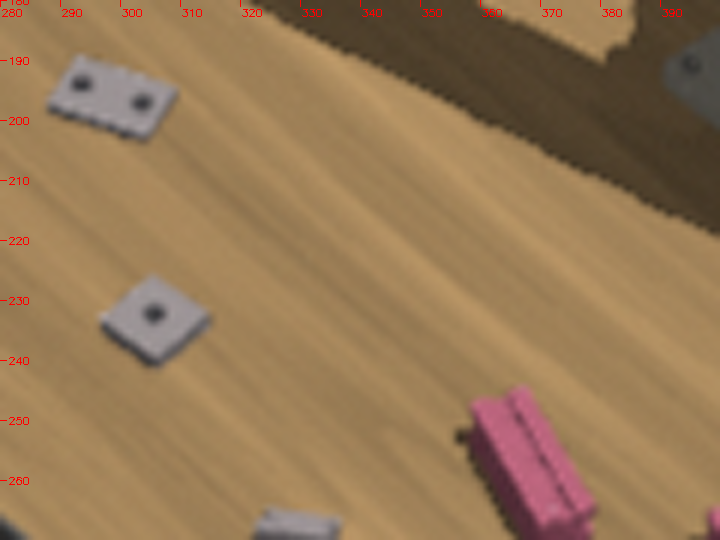

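View pics/c2.png

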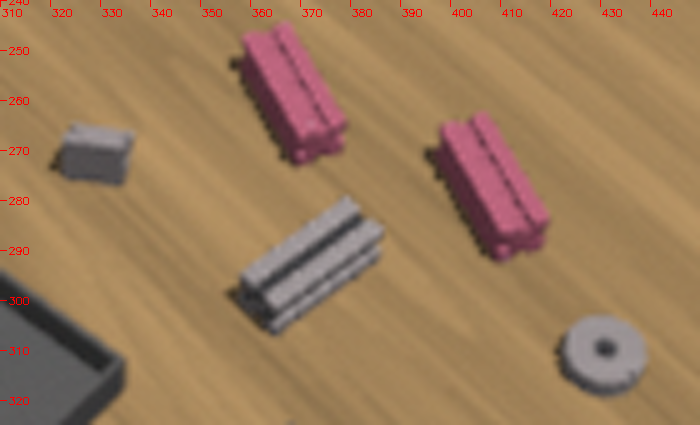

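View pics/c3.png

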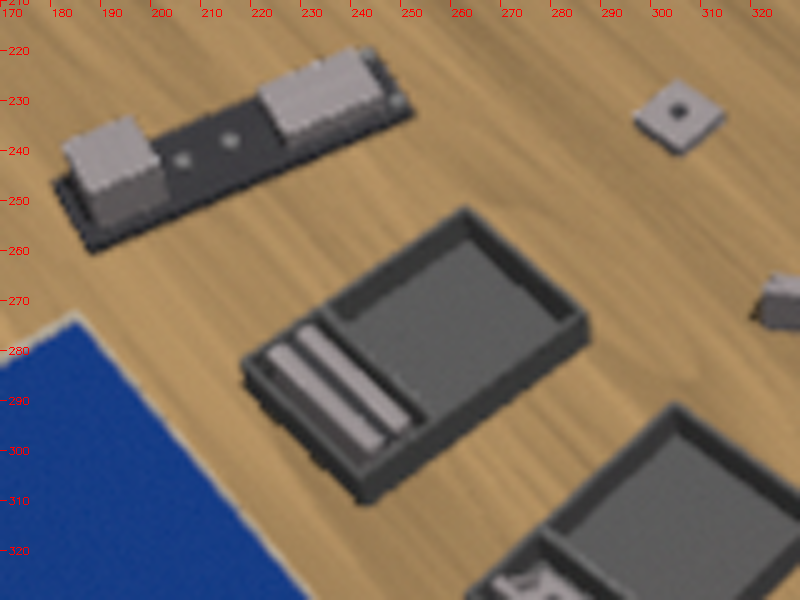

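View pics/c4.png

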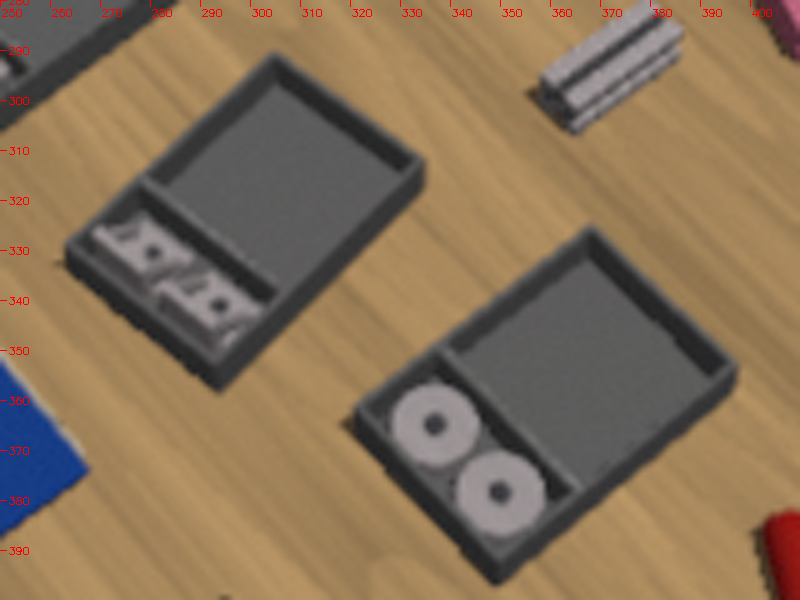

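```bash
python3 - <<'E'
from h import *
from cell import vision
c=vision.calibration('scene'); s=vision.calibration('side')
def pr(n,pts,z):
    w=np.array([ray(c,p,z) for p in pts]); print(n,w.round(0).tolist(),'ctr',w.mean(0).round(1),'edges',[round(float(np.linalg.norm(w[i]-w[i-1]))) for i in range(len(w))],'ang',[round(float(np.degrees(np.arctan2(*(w[i]-w[i-1])[::-1])))) for i in range(len(w))])
pr('obl',[(293,189.5),(309,195.5),(303.5,202.5),(288,197.5)],8)
pr('sq',[(304,226),(315,233),(305.5,240),(296.5,233)],12)
pr('brk top',[(323.5,264.5),(337,267),(335.5,270.5),(321.5,268)],36)
pr('prof',[(378,279),(387,286),(366,301),(358,294)],30)
pr('rnd',[(431,310)],15)
pr('low',[(221,228.5),(241,219.5),(246.5,229),(227,237)],25)
pr('tall',[(182,240),(195.5,233),(202,243),(188,249.5)],45)
pr('ptray',[(264,251),(288.5,274),(243,306),(219,282.5)],30)
pr('btray',[(304.5,290.5),(335,312),(294,354),(263,329)],30)
pr('stray',[(368,325),(397.5,353),(350,391.5),(321,362)],30)
crop('pics/side0.png',270,170,400,270,6,'pics/d1.png')
crop('pics/side0.png',270,240,400,400,4,'pics/d2.png')
E
```

```text
obl [[344.0, -312.0], [321.0, -258.0], [354.0, -244.0], [378.0, -294.0]] ctr [ 349.2 -276.9] edges [39, 59, 35, 55] ang [-152, 113, 22, -64]
sq [[416.0, -162.0], [408.0, -119.0], [447.0, -116.0], [451.0, -154.0]] ctr [ 430.9 -137.8] edges [36, 44, 39, 39] ang [-168, 100, 5, -85]
brk top [[477.0, 4.0], [453.0, 35.0], [464.0, 42.0], [489.0, 10.0]] ctr [470.7  22.6] edges [14, 39, 13, 40] ang [-154, 127, 31, -52]
prof [[390.0, 135.0], [388.0, 168.0], [465.0, 168.0], [466.0, 137.0]] ctr [427.2 152.3] edges [76, 33, 77, 31] ang [-178, 95, 0, -88]
rnd [[343.0, 293.0]] ctr [343.4 293.2] edges [0] ang [0]
low [[621.0, -304.0], [554.0, -296.0], [563.0, -254.0], [625.0, -265.0]] ctr [ 590.7 -279.8] edges [40, 67, 44, 63] ang [-97, 173, 78, -10]
tall [[739.0, -322.0], [695.0, -321.0], [700.0, -275.0], [744.0, -280.0]] ctr [ 719.6 -299.6] edges [43, 44, 46, 44] ang [-97, 178, 83, -6]
ptray [[574.0, -147.0], [570.0, -36.0], [727.0, -29.0], [734.0, -136.0]] ctr [651.3 -87.1] edges [161, 111, 157, 106] ang [-176, 92, 3, -86]
btray [[570.0, 36.0], [551.0, 141.0], [709.0, 170.0], [727.0, 62.0]] ctr [639.2 102.5] edges [159, 107, 161, 109] ang [-171, 100, 10, -81]
stray [[511.0, 226.0], [509.0, 333.0], [667.0, 333.0], [671.0, 230.0]] ctr [589.6 280.5] edges [160, 106, 158, 104] ang [-179, 91, 0, -88]
```

View pics/d1.png

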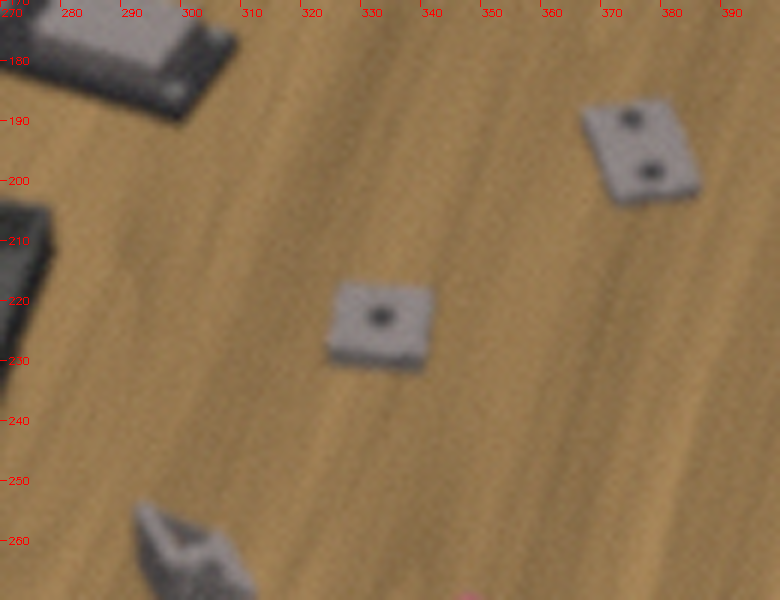

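View pics/d2.png

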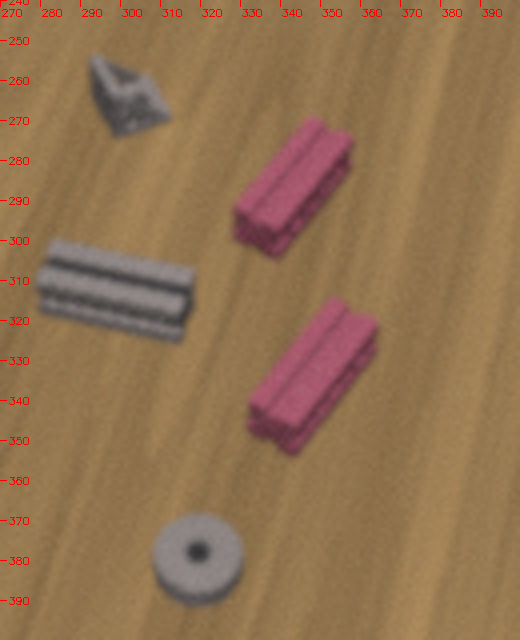

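```bash
python3 - <<'E'
from h import *
from cell import vision
c=vision.calibration('side')
def pr(n,pts,z):
    w=np.array([ray(c,p,z) for p in pts]); print(n,w.round(0).tolist(),'ctr',w.mean(0).round(1),'edges',[round(float(np.linalg.norm(w[i]-w[i-1]))) for i in range(len(w))],'ang',[round(float(np.degrees(np.arctan2(*(w[i]-w[i-1])[::-1])))) for i in range(len(w))])
pr('obl',[(367,188),(381,186.3),(387,201),(372.5,203)],8)
pr('sq',[(326.5,217),(342,218),(340.5,229.5),(325,228)],12)
pr('prof',[(282.5,300),(317.5,307.5),(314,321-5),(279.5,309)],30)
pr('rnd',[(318.7,377.5)],15)
for n in('scene','side'):
    k=vision.calibration(n); Rm=cv2.Rodrigues(k['rvec'])[0]; print(n,(-Rm.T@k['tvec']).round())
crop('pics/side0.png',150,140,320,260,4,'pics/d3.png')
E
```

```text
obl [[373.0, -297.0], [338.0, -314.0], [312.0, -260.0], [346.0, -242.0]] ctr [ 342.4 -278.5] edges [61, 39, 60, 39] ang [-64, -154, 116, 27]
sq [[446.0, -155.0], [408.0, -162.0], [401.0, -121.0], [440.0, -116.0]] ctr [ 423.8 -138.6] edges [40, 39, 42, 39] ang [-80, -170, 99, 8]
prof [[464.0, 140.0], [386.0, 139.0], [387.0, 162.0], [462.0, 164.0]] ctr [424.7 151.3] edges [25, 78, 23, 75] ang [-86, -180, 88, 1]
rnd [[340.0, 291.0]] ctr [340.1 291.4] edges [0] ang [0]
scene [1066.  729. 1248.]
side [179. 831. 968.]
```

View pics/d3.png

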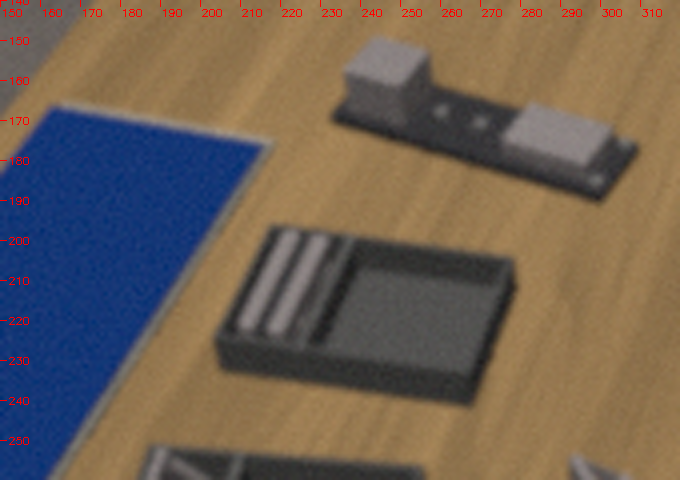

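```bash
cat >> h.py <<'E'
def yaw(rot):  # world angle (deg) of jaw axis (tool y)
    M=R.from_rotvec(rot).as_matrix(); return np.degrees(np.arctan2(M[1,1],M[0,1]))
def plan(p0,y0,p1,y1,n=None,grip=100):
    """rows from pose (mm, jaw angle deg) to pose; tool down. prints rounded rows and the predicted end"""
    p0=np.array(p0,float);p1=np.array(p1,float); dy=y1-y0
    n=n or int(np.ceil(max(np.linalg.norm(p1-p0)/60,abs(dy)/10.6,1)))
    p=p0.copy();y=y0;rows=[]
    for i in range(n):
        tgt=p0+(p1-p0)*(i+1)/n; d=tgt-p; a=np.radians(y)
        ty=np.array([np.cos(a),np.sin(a),0]); tx=np.array([-np.sin(a),np.cos(a),0])  # y = z x x with z down
        r=[round(float(d@tx)/10,2),round(float(d@ty)/10,2),round(float(-d[2])/10,2),round(-(y0+dy*(i+1)/n-y),1)]
        p=p+10*(r[0]*tx+r[1]*ty+np.array([0,0,-r[2]])); y-=r[3]; rows.append([grip]+r)
    print(rows); print('n',n,'end',p.round(1),round(y,1))
def here():
    from cell import status
    s=status.observe(); return np.array(s['tcp_pos']),yaw(s['tcp_rot']),s
E
python3 - <<'E'
from h import *
from cell import vision
p,y,s=here(); M=R.from_rotvec(s['tcp_rot']).as_matrix(); print(p,y,M.round(3).tolist())
k=vision.calibration('wrist'); Rm=cv2.Rodrigues(k['rvec'])[0]; print('cam in tool',M.T@(-Rm.T@k['tvec']-p), 'axes in tool',(M.T@Rm.T).round(3).tolist())
plan(p,y,[345,-278,330],-154)
c=vision.calibration('side')
w=np.array([ray(c,q,25) for q in [(281,165),(303,172),(295,182),(273.5,174.5)]]); print(w.round().tolist(),w.mean(0))
w=np.array([ray(c,q,45) for q in [(243,149),(257.5,152.5),(251,162),(237,158)]]); print(w.round().tolist(),w.mean(0))
E
```

```text
[ 173.16533653 -600.32841653  404.07988781] -73.91240194700654 [[0.961, 0.277, -0.0], [0.277, -0.961, 0.001], [0.0, -0.001, -1.0]]
cam in tool [72.9220768  -0.71808071 19.25871201] axes in tool [[-0.0, -0.964, -0.267], [1.0, -0.0, 0.0], [-0.0, -0.267, 0.964]]
[[100, 3.18, -3.28, 0.93, np.float64(10.0)], [100, 2.56, -3.77, 0.92, np.float64(10.0)], [100, 1.87, -4.17, 0.93, np.float64(10.0)], [100, 1.12, -4.43, 0.92, np.float64(10.0)], [100, 0.33, -4.55, 0.93, np.float64(10.1)], [100, -0.48, -4.54, 0.93, np.float64(10.0)], [100, -1.25, -4.39, 0.92, np.float64(10.0)], [100, -2.0, -4.11, 0.93, np.float64(10.0)]]
n 8 end [ 345. -278.  330.] -154.0
[[618.0, -310.0], [551.0, -296.0], [559.0, -250.0], [624.0, -265.0]] [ 588.03007139 -280.41086884]
[[733.0, -325.0], [689.0, -321.0], [691.0, -276.0], [734.0, -283.0]] [ 711.48400264 -301.28972201]
```

>>> servo_tool:
  motion:
    - [100,3.2,-3.3,0.9,10]
    - [100,2.5,-3.8,0.9,10]
    - [100,1.9,-4.2,0.9,10]
    - [100,1.1,-4.4,0.9,10]
    - [100,0.3,-4.5,0.9,10]
    - [100,-0.5,-4.5,0.9,10]
    - [100,-1.2,-4.4,0.9,10]
    - [100,-2,-4.1,0.9,10]
    - [100,0,0,0,0]

```text
clock: 1.27
tcp_pos: [344.4, -276.2, 332.0]
tcp_rot: [-2.667, 1.659, 0.003]
wrist_force: [0.7, -0.6, 0.3]
width: 87.5
```

```bash
cat > look.py <<'E'
import sys
from h import *
from cell import vision
import json
n=sys.argv[1]; cam=sys.argv[2] if len(sys.argv)>2 else 'wrist'
p,y,s=here(); k=vision.calibration(cam); im=vision.read_camera(cam)
cv2.imwrite(f'pics/{n}.png',im[:,:,::-1]); json.dump({a:(b.tolist() if hasattr(b,'tolist') else b) for a,b in k.items()},open(f'pics/{n}.json','w'))
print(s['clock'],p.round(1),round(y,1),'w',round(s['width'],1),'F',s['wrist_force'].round(1),'q6',s['joint_positions'][5].round(2))
E
python3 look.py w1
```

```text
1.275 [ 344.4 -276.2  332. ] -153.8 w 87.5 F [ 0.7 -0.6  0.3] q6 1.98
```

View pics/w1.png

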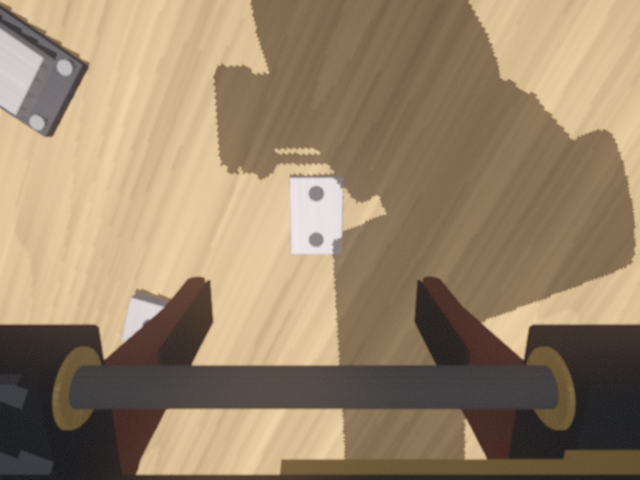

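The wrist view shows the oblong spacer with two holes at about (316,215). Its corners are (291,177), (342,178), (341,254) and (291,253), and it is square to the jaws.

```bash
cat > m.py <<'E'
import sys,json
from h import *
k=json.load(open(f'pics/{sys.argv[1]}.json')); z=float(sys.argv[2]); pts=eval(sys.argv[3])
w=np.array([ray(k,q,z) for q in pts]); print(w.round(1).tolist(),'ctr',w.mean(0).round(1))
print('edges',[round(float(np.linalg.norm(w[i]-w[i-1])),1) for i in range(len(w))],'ang',[round(float(np.degrees(np.arctan2(*(w[i]-w[i-1])[::-1])))%180,1) for i in range(len(w))])
E
python3 m.py w1 8 "[(291,177.5),(342,178),(341.5,254),(291,253.5)]"; python3 m.py w1 8 "[(316,193.5),(316,240)]"
python3 -c "
from h import *
p,y,s=here(); plan(p,y,[344,-278,184],-154)"
```

```text
[[374.5, -299.5], [340.2, -316.0], [313.3, -263.0], [349.0, -245.8]] ctr [ 344.3 -281.1]
edges [59.4, 38.0, 59.5, 39.6] ang [115.4, 25.7, 116.9, 25.6]
[[352.5, -297.0], [336.3, -264.3]] ctr [ 344.4 -280.7]
edges [36.4, 36.4] ang [116.3, 116.3]
[[100, 0.01, 0.02, 4.95, np.float64(0.1)], [100, 0.01, 0.01, 4.95, np.float64(0.1)], [100, 0.01, 0.02, 4.95, np.float64(0.1)]]
n 3 end [ 344. -278.  184.] -154.0
```

```bash
python3 -c "
from h import *
p,y,s=here(); plan(p,y,[344.2,-280.7,184.5],-153.8,n=4)"
```

```text
[[100, 0.07, 0.04, 3.7, np.float64(0.0)], [100, 0.07, 0.04, 3.7, np.float64(0.1)], [100, 0.07, 0.03, 3.7, np.float64(0.0)], [100, 0.07, 0.04, 3.7, np.float64(0.0)]]
n 4 end [ 344.2 -280.7  184.5] -153.8
```

>>> servo_tool:
  motion:
    - [100,0.3,0.1,4.5,0]
    - [100,0,0,4.5,0]
    - [100,0,0,4.0,0]
    - [100,0,0,0,0]
    - [100,0,0,0,0]

```text
clock: 1.95
tcp_pos: [344.5, -282.5, 203.6]
tcp_rot: [2.665, -1.663, 0.002]
wrist_force: [0.6, -0.2, 0.8]
width: 87.6
```

```bash
python3 look.py w2
```

```text
1.95 [ 344.5 -282.5  203.6] -153.9 w 87.6 F [ 0.6 -0.2  0.8] q6 1.97
```

View pics/w2.png

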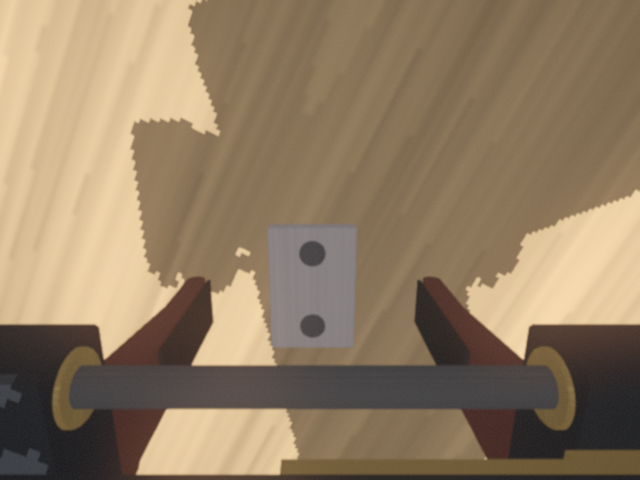

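```bash
python3 m.py w2 8 "[(312.5,253.5),(312.5,326)]"; python3 m.py w2 8 "[(268,226.5),(357,226.5),(354.5,347),(272,347)]"
```

```text
[[352.3, -297.0], [336.3, -264.4]] ctr [ 344.3 -280.7]
edges [36.3, 36.3] ang [116.0, 116.0]
[[375.6, -299.6], [340.0, -317.1], [313.1, -263.3], [349.0, -245.7]] ctr [ 344.4 -281.4]
edges [60.1, 39.7, 60.1, 40.0] ang [116.2, 26.1, 116.6, 26.1]
```

>>> servo_tool:
  motion:
    - [100,-0.1,0,1.9,0]
    - [100,0,0,0,0]
    - [20,0,0,0,0]
    - [20,0,0,0,0]
    - [20,0,0,0,0]
    - [20,0,0,0,0]
    - [20,0,0,0,0]
    - [20,0,0,0,0]
  squeeze: 25

```text
clock: 3.0
tcp_pos: [343.9, -280.7, 183.7]
tcp_rot: [-2.666, 1.663, 0.0]
wrist_force: [0.5, 0.5, 1.1]
width: 39.6
```

```bash
python3 -c "
from h import *
p,y,s=here(); q=p+np.array([0,0,60]);plan(p,y,q,y,grip=20); plan(q,y,[520,-272,330],-98.9,grip=20)"
```

```text
[[20, 0.0, 0.0, -6.0, np.float64(-0.0)]]
n 1 end [ 343.9 -280.7  243.7] -153.9
[[20, 1.16, -2.7, -1.44, np.float64(-9.2)], [20, 1.58, -2.48, -1.44, np.float64(-9.1)], [20, 1.95, -2.2, -1.44, np.float64(-9.2)], [20, 2.28, -1.86, -1.43, np.float64(-9.2)], [20, 2.54, -1.47, -1.44, np.float64(-9.1)], [20, 2.74, -1.05, -1.44, np.float64(-9.2)]]
n 6 end [ 520. -272.  330.] -98.9
```

>>> servo_tool:
  motion:
    - [20,0,0,-3,0]
    - [20,0,0,-3,0]
    - [20,1.2,-2.7,-1.4,-9.2]
    - [20,1.6,-2.5,-1.4,-9.2]
    - [20,1.9,-2.2,-1.4,-9.2]
    - [20,2.3,-1.9,-1.4,-9.1]
    - [20,2.5,-1.5,-1.4,-9.2]
    - [20,2.7,-1.0,-1.4,-9.1]
    - [20,0,0,0,0]
    - [20,0,0,0,0]

```text
clock: 4.25
tcp_pos: [518.6, -271.2, 326.7]
tcp_rot: [-3.131, 0.248, 0.004]
wrist_force: [0.0, -0.1, -1.2]
width: 39.5
```

```bash
python3 look.py w3
```

```text
4.25 [ 518.6 -271.2  326.7] -99.0 w 39.5 F [ 0.  -0.1 -1.2] q6 1.23
```

View pics/w3.png

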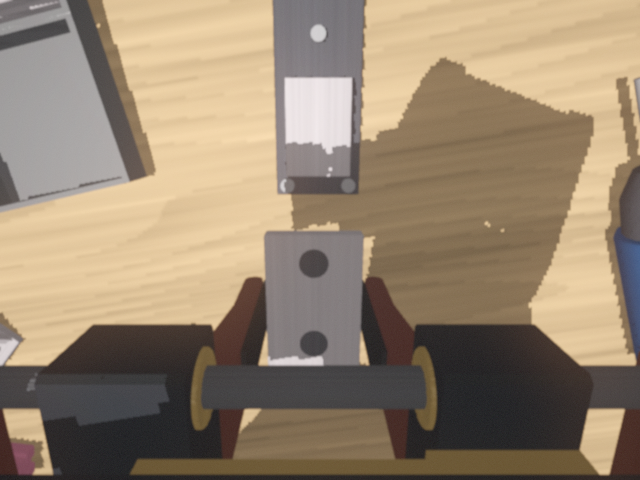

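```bash
python3 -c "
from h import *
crop('pics/w3.png',260,60,380,210,4,'pics/w3c.png')"
```

```text
(no output)
```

View pics/w3c.png

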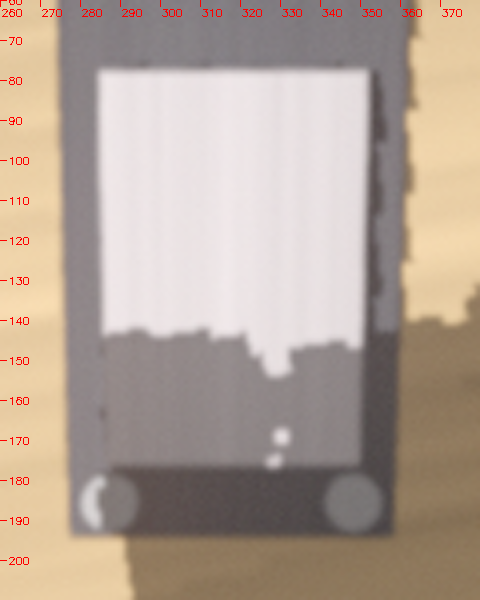

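```bash
python3 m.py w3 25 "[(285,77.5),(352.3,77.5),(350.3,176.5),(286.7,176.5)]"; python3 m.py w3 10 "[(275,194),(358,194)]"; python3 m.py w3 151 "[(314,263.5),(313.5,343)]"
```

```text
[[622.3, -268.3], [615.5, -311.4], [552.3, -301.6], [559.2, -258.2]] ctr [ 587.3 -284.9]
edges [63.9, 43.6, 63.9, 43.9] ang [170.9, 80.9, 171.2, 81.0]
[[546.3, -246.2], [536.7, -306.5]] ctr [ 541.5 -276.4]
edges [61.0, 61.0] ang [81.0, 81.0]
[[536.8, -273.6], [501.2, -267.8]] ctr [ 519.  -270.7]
edges [36.0, 36.0] ang [170.6, 170.6]
```

```bash
python3 -c "
from h import *
p,y,s=here(); print(p,y);plan(p,y,[587,-285,235],-99,grip=20)"
```

```text
[ 518.38565452 -271.28677395  326.64276608] -99.03795415375436
[[20, 3.5, 0.14, 4.58, np.float64(-0.0)], [20, 3.49, 0.14, 4.58, np.float64(-0.0)]]
n 2 end [ 587. -285.  235.] -99.0
```

>>> servo_tool:
  motion:
    - [20,3.5,0.1,3,0]
    - [20,3.5,0.2,3,0]
    - [20,0,0,3,0]
    - [20,0,0,0,0]
    - [20,0,0,0,0]

```text
clock: 4.92
tcp_pos: [587.8, -285.6, 238.2]
tcp_rot: [-3.132, 0.246, 0.001]
wrist_force: [0.9, 0.4, -0.4]
width: 39.8
```

```bash
python3 look.py w4
```

```text
4.925 [ 587.8 -285.6  238.2] -99.0 w 39.8 F [ 0.9  0.4 -0.4] q6 1.26
```

View pics/w4.png

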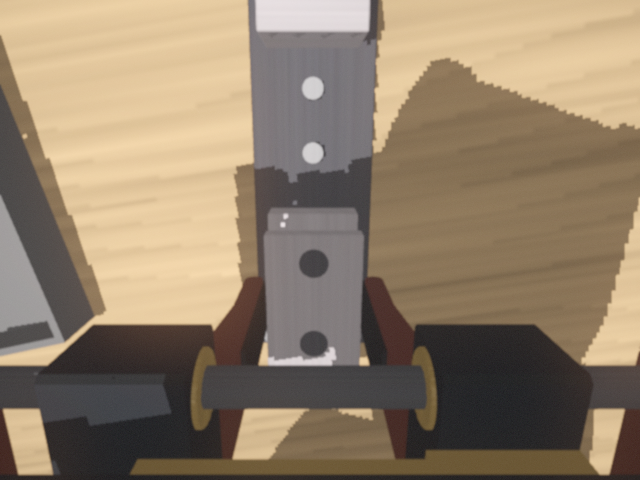

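```bash
python3 m.py w4 25 "[(269,208),(357,208)]"; python3 m.py w4 62 "[(314,263.5),(313.5,343)]"; python3 m.py w4 45 "[(257,29),(369.5,33)]"
```

```text
[[624.9, -269.1], [618.3, -311.1]] ctr [ 621.6 -290.1]
edges [42.6, 42.6] ang [81.0, 81.0]
[[606.1, -288.1], [570.5, -282.3]] ctr [ 588.3 -285.2]
edges [36.1, 36.1] ang [170.7, 170.7]
[[698.6, -280.3], [690.4, -323.3]] ctr [ 694.5 -301.8]
edges [43.7, 43.7] ang [79.2, 79.2]
```

>>> servo_tool:
  motion:
    - [20,0,0,2,0]
    - [20,0,0,0.7,0]
    - [20,0,0,0.1,0]
    - [20,0,0,0,0]
    - [20,0,0,0,0]

```text
clock: 5.6
tcp_pos: [588.6, -285.4, 210.0]
tcp_rot: [3.132, -0.244, 0.001]
wrist_force: [0.1, -0.3, -0.9]
width: 39.5
```

>>> servo_tool:
  motion:
    - [20,0,0,0.1,0]
    - [20,0,0,0,0]
    - [65,0,0,0,0]
    - [65,0,0,0,0]
    - [65,0,0,0,0]
    - [65,0,0,-3,0]
    - [65,0,0,-5,0]
    - [100,0,0,0,0]
    - [100,0,0,0,0]

```text
clock: 6.72
tcp_pos: [588.1, -285.2, 288.5]
tcp_rot: [-3.132, 0.244, 0.0]
wrist_force: [-0.5, 0.2, -0.2]
width: 73.5
```

```bash
python3 look.py w5
```

```text
6.725 [ 588.1 -285.2  288.5] -98.9 w 73.5 F [-0.5  0.2 -0.2] q6 1.26
```

View pics/w5.png

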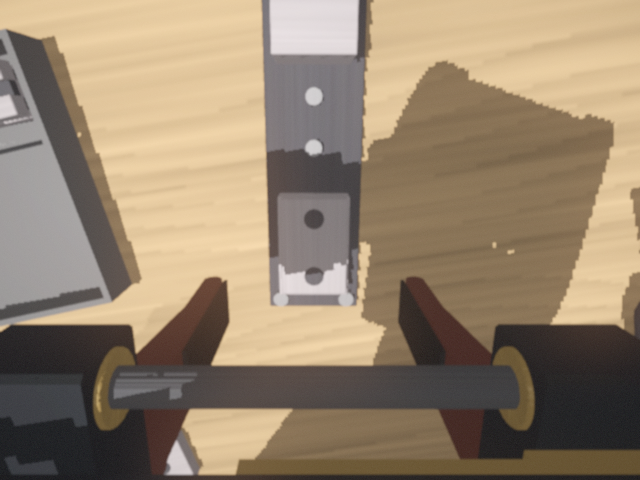

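```bash
python3 m.py w5 33 "[(314,218.5),(314,276)]"; python3 -c "
from h import *
p,y,s=here(); print(p,y);plan(p,y,[425,-140,330],-82)"
```

```text
[[607.3, -288.0], [571.4, -282.4]] ctr [ 589.4 -285.2]
edges [36.4, 36.4] ang [171.1, 171.1]
[ 587.93149542 -285.10946699  287.71348801] -98.90941356726584
[[100, -4.59, -2.95, -1.06, np.float64(-4.2)], [100, -4.35, -3.28, -1.05, np.float64(-4.3)], [100, -4.1, -3.6, -1.06, np.float64(-4.2)], [100, -3.83, -3.89, -1.06, np.float64(-4.2)]]
n 4 end [ 425. -140.  330.] -82.0
```

>>> servo_tool:
  motion:
    - [100,-4.6,-3,-1.1,-4.2]
    - [100,-4.3,-3.3,-1.1,-4.2]
    - [100,-4.1,-3.6,-1,-4.2]
    - [100,-3.8,-3.9,-1,-4.2]
    - [100,0,0,0,0]
    - [100,0,0,0,0]

```text
clock: 7.52
tcp_pos: [426.8, -139.5, 330.3]
tcp_rot: [3.134, 0.216, 0.0]
wrist_force: [-0.2, 0.3, 0.4]
width: 88.0
```

```bash
python3 look.py w6
```

```text
7.525 [ 426.8 -139.5  330.3] -82.1 w 88.0 F [-0.2  0.3  0.4] q6 1.09
```

View pics/w6.png

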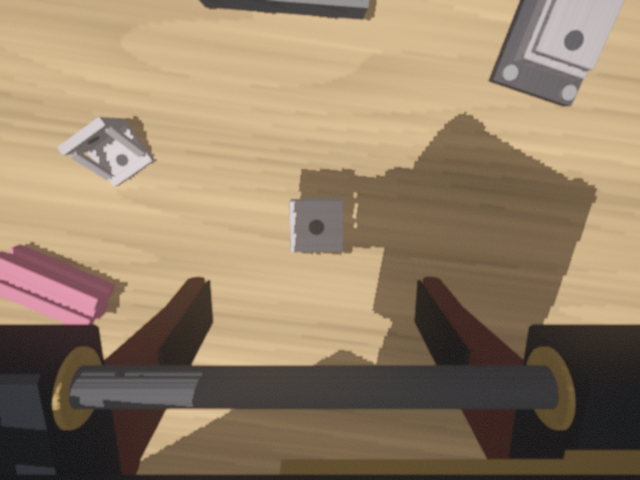

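The wrist view shows the square spacer with one hole at (316,227). Its corners are about (291,199), (343,200), (343,253) and (291,251). The bracket is at (105,152).

```bash
python3 m.py w6 12 "[(316.5,227)]" ; python3 m.py w6 12 "[(291.5,199.5),(344,199.5),(344,253),(291.5,251)]"; python3 -c "
from h import *
crop('pics/w6.png',270,180,370,270,6,'pics/w6c.png')
crop('pics/w6.png',40,100,170,200,5,'pics/w6b.png')"
```

```text
[[426.0, -141.4]] ctr [ 426.  -141.4]
edges [0.0] ang [0.0]
[[444.3, -120.1], [449.6, -158.7], [408.5, -165.2], [404.6, -125.0]] ctr [ 426.7 -142.3]
edges [40.0, 39.0, 41.6, 40.4] ang [7.0, 97.9, 9.0, 95.6]
```

View pics/w6c.png

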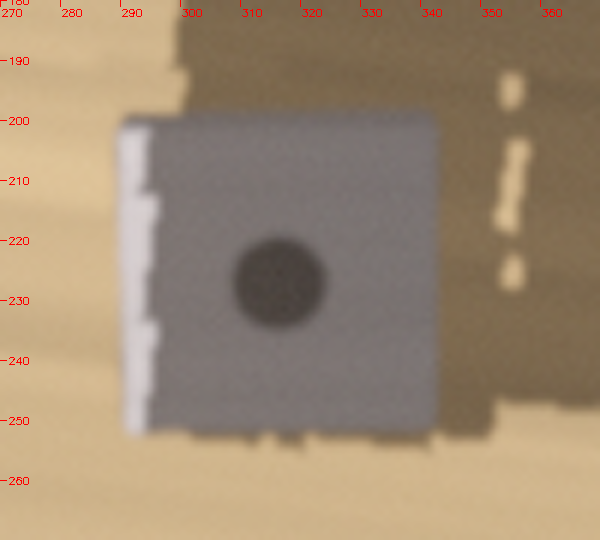

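View pics/w6b.png

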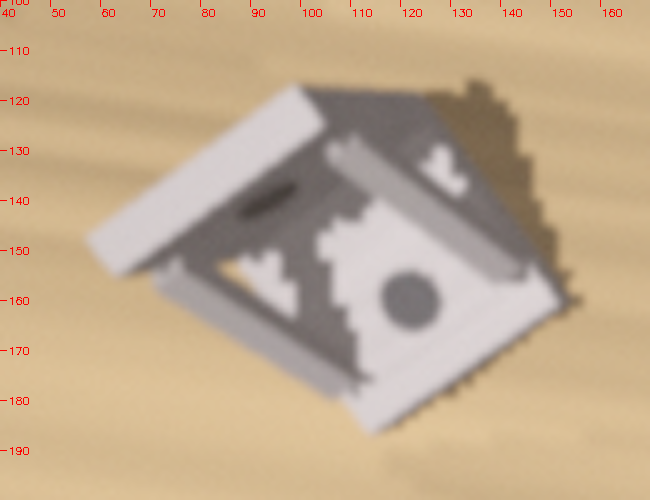

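>>> servo_tool:
  motion:
    - [100,-0.1,0.2,5,0]
    - [100,0,0,5,0]
    - [100,0,0,3.5,0]
    - [100,0,0,1,0]
    - [100,0,0,0,0]
    - [100,0,0,0,0]

```text
clock: 8.32
tcp_pos: [426.3, -141.8, 186.6]
tcp_rot: [3.133, 0.216, 0.003]
wrist_force: [0.1, 0.9, -0.0]
width: 88.1
```

```bash
python3 look.py w7;python3 m.py w6 36 "[(98,117),(105,125),(63,155.5),(56.5,148)]"; python3 m.py w6 6 "[(123,159)]";  python3 m.py w6 6 "[(153,160),(114,187)]"
```

```text
8.325 [ 426.3 -141.8  186.6] -82.1 w 88.1 F [ 0.1  0.9 -0. ] q6 1.09
[[485.1, 9.9], [480.7, 5.4], [457.2, 32.9], [461.5, 37.1]] ctr [471.1  21.3]
edges [36.0, 6.3, 36.2, 6.0] ang [130.9, 45.5, 130.4, 43.6]
[[456.1, 6.8]] ctr [456.1   6.8]
edges [0.0] ang [0.0]
[[458.4, -15.1], [434.4, 13.2]] ctr [446.4  -0.9]
edges [37.2, 37.2] ang [130.3, 130.3]
```

View pics/w7.png

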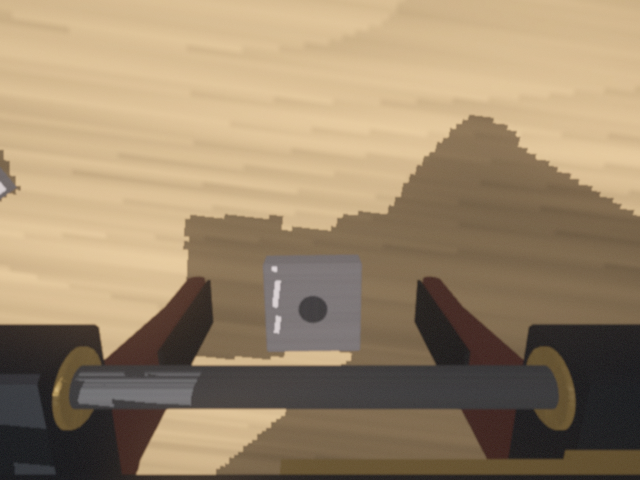

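>>> servo_tool:
  motion:
    - [100,0,0,0.1,0]
    - [20,0,0,0,0]
    - [20,0,0,0,0]
    - [20,0,0,0,0]
    - [20,0,0,0,0]
    - [20,0,0,0,0]
    - [20,0,0,0,0]

```text
clock: 9.25
tcp_pos: [425.6, -141.5, 184.6]
tcp_rot: [-3.134, -0.216, 0.0]
wrist_force: [0.7, -0.3, -0.0]
width: 39.5
```

```bash
python3 look.py w8; python3 -c "
from h import *
p,y,s=here(); print(p,y);plan(p+[0,0,80],y,[588.5,-285,290],-99,grip=20)"
```

```text
9.25 [ 425.6 -141.5  184.6] -82.1 w 39.5 F [ 0.7 -0.3 -0. ] q6 1.09
[ 425.63236544 -141.47328081  184.62836765] -82.114791094045
[[20, 3.54, 4.11, -0.63, np.float64(4.2)], [20, 3.83, 3.85, -0.64, np.float64(4.2)], [20, 4.11, 3.55, -0.63, np.float64(4.3)], [20, 4.36, 3.23, -0.64, np.float64(4.2)]]
n 4 end [ 588.5 -285.   290. ] -99.0
```

View pics/w8.png

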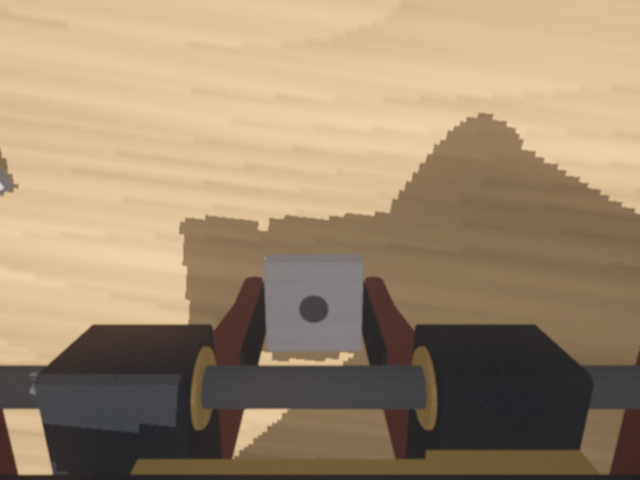

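>>> servo_tool:
  motion:
    - [20,0,0,-4,0]
    - [20,0,0,-4,0]
    - [20,3.5,4.1,-0.6,4.2]
    - [20,3.8,3.9,-0.6,4.2]
    - [20,4.1,3.5,-0.6,4.3]
    - [20,4.4,3.2,-0.6,4.2]
    - [20,0,0,0,0]
    - [20,0,0,0,0]

```text
clock: 10.3
tcp_pos: [587.3, -284.2, 287.7]
tcp_rot: [-3.131, 0.246, 0.004]
wrist_force: [0.2, 0.6, -0.6]
width: 39.5
```

```bash
python3 m.py w8 12 "[(313.5,308.5)]"; python3 look.py w9
```

```text
[[426.0, -140.8]] ctr [ 426.  -140.8]
edges [0.0] ang [0.0]
10.3 [ 587.3 -284.2  287.7] -99.0 w 39.5 F [ 0.2  0.6 -0.6] q6 1.26
```

View pics/w9.png

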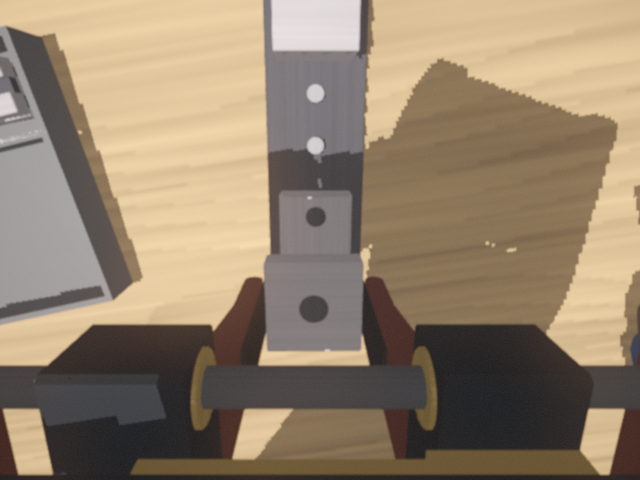

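```bash
python3 m.py w9 33 "[(316,216.5)]"; python3 -c "
from h import *
p,y,s=here(); print(p,y);plan(p,y,[588.8,-286,225],-99,grip=20)"
```

```text
[[607.2, -288.1]] ctr [ 607.2 -288.1]
edges [0.0] ang [0.0]
[ 587.03513968 -283.8633805   287.77792772] -98.97852226236323
[[20, 0.1, 0.09, 3.14, np.float64(0.0)], [20, 0.11, 0.09, 3.14, np.float64(0.0)]]
n 2 end [ 588.8 -286.   225. ] -99.0
```

>>> servo_tool:
  motion:
    - [20,0.2,0.2,3,0]
    - [20,0,0,3,0]
    - [20,0,0,0.4,0]
    - [20,0,0,0,0]
    - [20,0,0,0,0]

```text
clock: 10.98
tcp_pos: [590.2, -287.0, 226.1]
tcp_rot: [3.131, -0.246, 0.003]
wrist_force: [-1.4, -0.2, 0.0]
width: 39.5
```

>>> servo_tool:
  motion:
    - [20,0,0.0,0.6,0]
    - [20,0,0,0,0]
    - [20,0,0,0,0]

```text
clock: 11.35
tcp_pos: [589.8, -287.0, 218.7]
tcp_rot: [3.132, -0.247, -0.0]
wrist_force: [0.7, -0.3, -1.0]
width: 39.9
```

```bash
for i in 1 2 3; do python3 look.py w10; done
```

```text
11.35 [ 589.8 -287.   218.7] -99.0 w 39.9 F [ 0.7 -0.3 -1. ] q6 1.26
11.4 [ 589.9 -287.   218.8] -99.0 w 40.2 F [ 0.5 -0.5 -1.5] q6 1.26
11.45 [ 589.9 -287.   218.8] -99.0 w 39.6 F [ 0.7  0.5 -1.3] q6 1.26
```

View pics/w10.png

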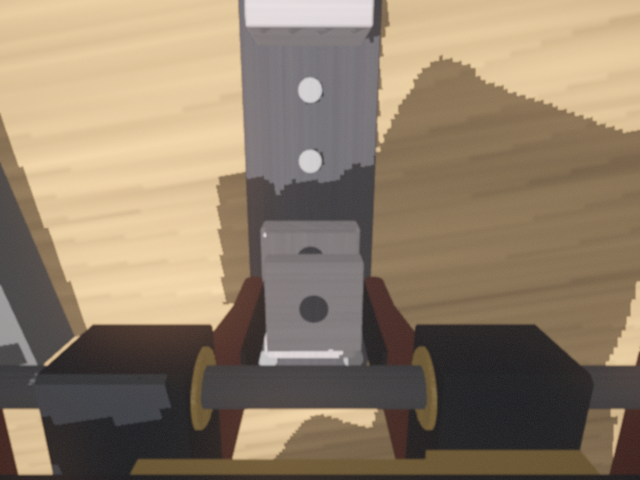

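>>> servo_tool:
  motion:
    - [20,0,-0.1,0.1,0]
    - [20,0,0,0,0]
    - [60,0,0,0,0]
    - [60,0,0,0,0]
    - [60,0,0,0,0]
    - [60,0,0,-3,0]
    - [60,0,0,-5,0]
    - [100,0,0,-3,0]
    - [100,0,0,0,0]
    - [100,0,0,0,0]

```text
clock: 12.75
tcp_pos: [589.6, -285.8, 326.7]
tcp_rot: [-3.131, 0.247, 0.002]
wrist_force: [0.3, -0.2, -0.9]
width: 78.9
```

```bash
python3 look.py w11; python3 -c "
from h import *
p,y,s=here(); print(p,y)
plan(p,y,[462,12,330],-49.5)"
```

```text
12.75 [ 589.6 -285.8  326.7] -99.0 w 78.9 F [ 0.3 -0.2 -0.9] q6 1.26
[ 589.48177289 -285.72549424  326.09081753] -99.00962966486588
[[100, -2.88, -4.57, -0.07, np.float64(-8.3)], [100, -2.18, -4.93, -0.06, np.float64(-8.2)], [100, -1.46, -5.2, -0.07, np.float64(-8.3)], [100, -0.7, -5.35, -0.06, np.float64(-8.2)], [100, 0.08, -5.4, -0.07, np.float64(-8.3)], [100, 0.86, -5.33, -0.06, np.float64(-8.2)]]
n 6 end [462.  12. 330.] -49.5
```

View pics/w11.png

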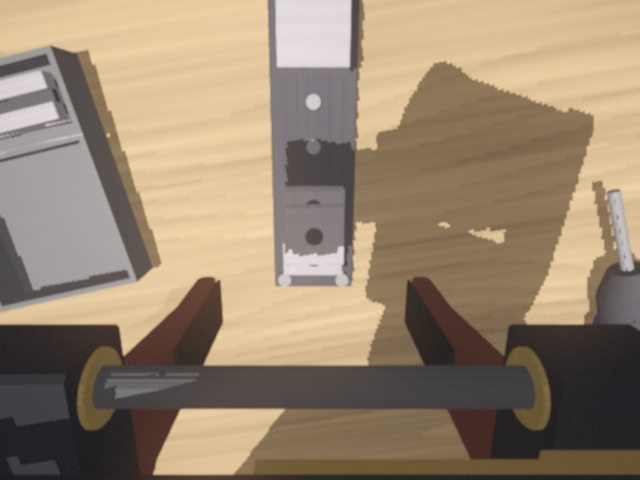

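>>> servo_tool:
  motion:
    - [100,-2.9,-4.6,-0.1,-8.3]
    - [100,-2.2,-4.9,0,-8.3]
    - [100,-1.5,-5.2,-0.1,-8.3]
    - [100,-0.7,-5.3,0,-8.2]
    - [100,0.1,-5.4,-0.1,-8.2]
    - [100,0.9,-5.3,0,-8.2]
    - [100,0,0,0,0]
    - [100,0,0,0,0]

```text
clock: 13.8
tcp_pos: [462.5, 11.2, 330.0]
tcp_rot: [-2.947, -1.087, 0.002]
wrist_force: [-0.1, -1.0, -0.9]
width: 87.6
```

```bash
python3 m.py w11 45 "[(314.5,236.5)]"; python3 look.py w12
```

```text
[[590.4, -285.9]] ctr [ 590.4 -285.9]
edges [0.0] ang [0.0]
13.8 [462.5  11.2 330. ] -49.5 w 87.6 F [-0.1 -1.  -0.9] q6 0.86
```

View pics/w12.png

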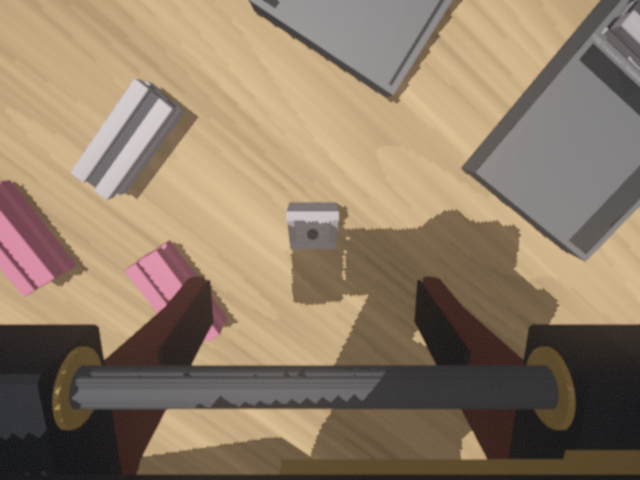

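```bash
python3 m.py w12 36 "[(287,204),(340,204),(339.5,211),(287.5,211)]"; python3 m.py w12 6 "[(290,251),(336,251)]"; python3 -c "
from h import *
p,y,s=here(); print(p,y)"
```

```text
[[466.4, 39.2], [490.0, 11.6], [486.1, 8.6], [462.9, 35.8]] ctr [476.3  23.8]
edges [4.9, 36.2, 4.9, 35.7] ang [43.5, 130.5, 37.4, 130.5]
[[433.5, 11.5], [456.9, -15.9]] ctr [445.2  -2.2]
edges [36.0, 36.0] ang [130.5, 130.5]
[462.76780111  10.70442874 330.1646747 ] -49.57576401140353
```

>>> servo_tool:
  motion:
    - [100,0.3,-0.1,5,0]
    - [100,0,0,5,0]
    - [100,0,0,3.2,0]
    - [100,0,0,1,0]
    - [100,0,0,0,0]
    - [100,0,0,0,0]

```text
clock: 14.6
tcp_pos: [464.7, 13.6, 189.7]
tcp_rot: [2.947, 1.086, 0.003]
wrist_force: [-0.4, 0.3, -0.4]
width: 87.9
```

```bash
python3 look.py w13
```

```text
14.6 [464.7  13.6 189.7] -49.6 w 87.9 F [-0.4  0.3 -0.4] q6 0.87
```

View pics/w13.png

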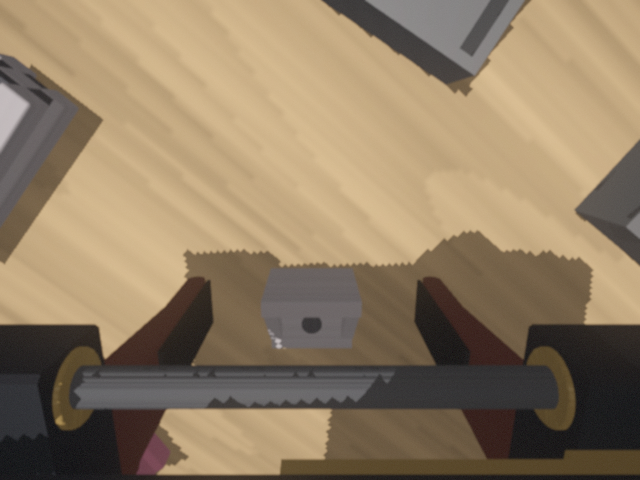

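>>> servo_tool:
  motion:
    - [100,0,0,0.1,0]
    - [15,0,0,0,0]
    - [15,0,0,0,0]
    - [15,0,0,0,0]
    - [15,0,0,0,0]
    - [15,0,0,0,0]
    - [15,0,0,0,0]
    - [15,0,0,0,0]

```text
clock: 15.65
tcp_pos: [464.0, 13.9, 187.6]
tcp_rot: [-2.947, -1.087, 0.0]
wrist_force: [0.4, -0.3, -0.3]
width: 35.5
```

```bash
 python3 -c "
from h import *
p,y,s=here(); print(p,y,s['width'])
plan(p+[0,0,80],y,[580,90,330],-80,grip=15)"
```

```text
[464.01783851  13.90018034 187.63343288] -49.51128122992277 35.46616819412967
[[15, 4.59, 0.58, -2.08, np.float64(10.2)], [15, 4.62, -0.24, -2.08, np.float64(10.1)], [15, 4.5, -1.04, -2.08, np.float64(10.2)]]
n 3 end [580.  90. 330.] -80.0
```

>>> servo_tool:
  motion:
    - [15,0,0,-4,0]
    - [15,0,0,-4,0]
    - [15,4.6,0.6,-2.1,10.2]
    - [15,4.6,-0.2,-2.1,10.2]
    - [15,4.5,-1,-2.1,10.2]
    - [15,0,0,0,0]
    - [15,0,0,0,0]

```text
clock: 16.52
tcp_pos: [579.4, 88.8, 329.8]
tcp_rot: [3.129, 0.274, -0.004]
wrist_force: [-0.2, 0.1, -1.0]
width: 35.6
```

```bash
python3 look.py w14
```

```text
16.525 [579.4  88.8 329.8] -80.0 w 35.6 F [-0.2  0.1 -1. ] q6 1.53
```

View pics/w14.png

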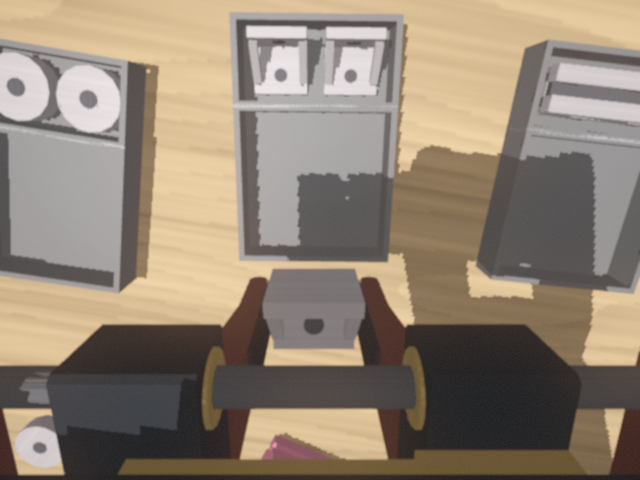

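```bash
python3 m.py w14 30 "[(240,261),(388,261),(404,14),(230,14)]"; python3 m.py w14 30 "[(120,291),(143,62)]";python3 m.py w14 30 "[(478,267),(527,48)]";  python3 -c "
from h import *
p,y,s=here(); print(p,y)
"
```

```text
[[547.8, 137.9], [566.4, 32.1], [725.7, 58.2], [706.9, 164.3]] ctr [636.7  98.1]
edges [161.4, 107.4, 161.4, 107.8] ang [9.4, 100.0, 9.3, 100.0]
[[509.0, 222.6], [669.9, 215.7]] ctr [589.5 219.1]
edges [161.0, 161.0] ang [177.5, 177.5]
[[573.3, -33.5], [720.3, -22.9]] ctr [646.8 -28.2]
edges [147.4, 147.4] ang [4.1, 4.1]
[579.06547174  88.51512846 329.53662474] -80.03936076913593
```

>>> servo_tool:
  motion:
    - [15,3.3,0,3,0]
    - [15,0,0,5,0]
    - [15,0,0,4,0]
    - [15,0,0,1.5,0]
    - [15,0,0,0,0]
    - [15,0,0,0,0]

```text
clock: 17.32
tcp_pos: [613.5, 94.5, 197.1]
tcp_rot: [-3.13, -0.271, -0.003]
wrist_force: [-0.2, -0.3, -0.5]
width: 35.7
```

```bash
python3 look.py w15
```

```text
17.325 [613.5  94.5 197.1] -80.1 w 35.7 F [-0.2 -0.3 -0.5] q6 1.53
```

View pics/w15.png

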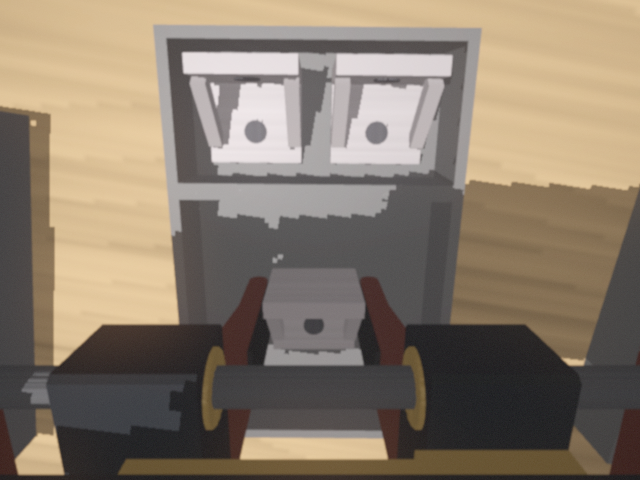

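>>> servo_tool:
  motion:
    - [15,0,0,0.4,0]
    - [15,0,0,0.1,0]
    - [15,0,0,0,0]
    - [60,0,0,0,0]
    - [60,0,0,0,0]
    - [60,0,0,0,0]
    - [60,0,0,-5,0]
    - [100,0,0,-5,0]
    - [100,0,0,-3.5,0]
    - [100,0,0,0,0]

```text
clock: 18.62
tcp_pos: [613.9, 94.8, 328.7]
tcp_rot: [-3.13, -0.271, -0.009]
wrist_force: [-0.4, -0.0, -0.4]
width: 79.2
```

```bash
python3 look.py w16; python3 -c "
from h import *
p,y,s=here(); print(p,y)
plan(p,y,[424,148,330],-90)"
```

```text
18.625 [613.9  94.8 328.7] -80.1 w 79.2 F [-0.4 -0.  -0.4] q6 1.53
[613.11413925  94.67082886 326.67767496] -80.11168915830852
[[100, -4.43, -2.13, -0.08, np.float64(2.5)], [100, -4.52, -1.93, -0.09, np.float64(2.4)], [100, -4.59, -1.73, -0.08, np.float64(2.5)], [100, -4.67, -1.54, -0.08, np.float64(2.5)]]
n 4 end [424. 148. 330.] -90.0
```

View pics/w16.png

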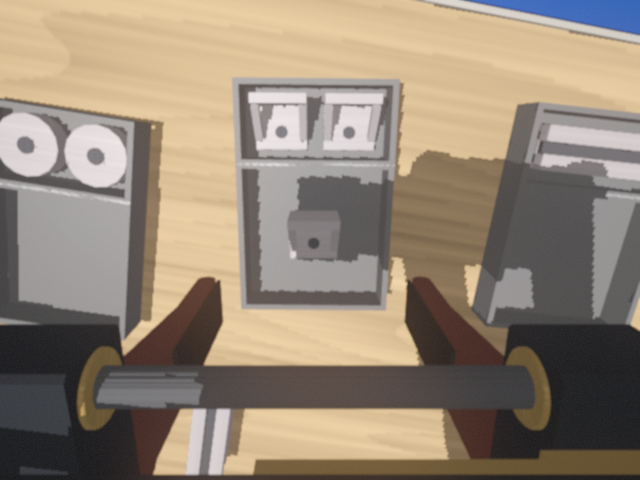

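>>> servo_tool:
  motion:
    - [100,-4.4,-2.1,-0.1,2.5]
    - [100,-4.5,-1.9,-0.1,2.5]
    - [100,-4.6,-1.7,-0.1,2.5]
    - [100,-4.7,-1.6,0,2.5]
    - [100,0,0,0,0]
    - [100,0,0,0,0]

```text
clock: 19.42
tcp_pos: [424.5, 148.0, 328.1]
tcp_rot: [3.141, -0.002, -0.001]
wrist_force: [0.3, 0.4, -0.8]
width: 87.9
```

```bash
python3 look.py w17
```

```text
19.425 [424.5 148.  328.1] -90.1 w 87.9 F [ 0.3  0.4 -0.8] q6 1.88
```

View pics/w17.png

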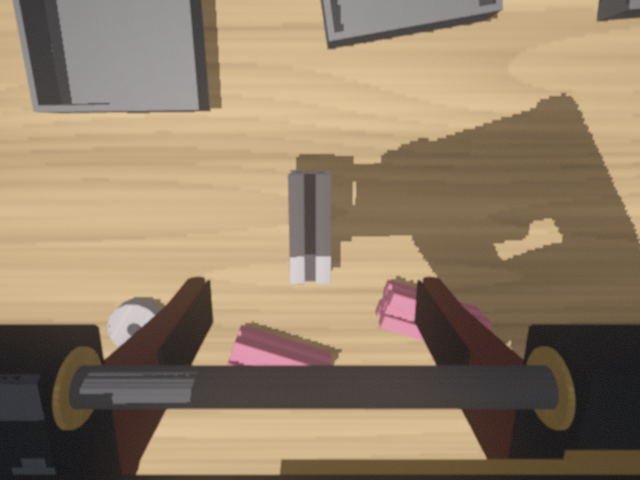

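```bash
python3 m.py w17 30 "[(289.5,171),(331,171),(330.5,283),(290.5,283)]";python3 m.py w17 20 "[(392,281),(376,310),(490,320)]"; python3 m.py w17 15 "[(134,329)]"; python3 m.py w17 30 "[(36,111),(207,109)]"; python3 -c "
from h import *
p,y,s=here(); print(p,y)
"
```

```text
[[467.4, 164.7], [467.3, 136.5], [385.9, 136.0], [386.0, 165.3]] ctr [426.6 150.6]
edges [81.4, 28.2, 81.4, 29.3] ang [179.5, 89.9, 0.3, 89.9]
[[383.5, 89.0], [359.5, 100.2], [350.9, 11.0]] ctr [364.6  66.7]
edges [84.5, 26.4, 89.6] ang [67.3, 155.0, 84.5]
[[340.9, 291.7]] ctr [340.9 291.7]
edges [0.0] ang [0.0]
[[506.5, 329.7], [507.6, 217.9]] ctr [507.  273.8]
edges [111.8, 111.8] ang [90.6, 90.6]
[424.96075739 147.88716264 328.25385354] -90.09778424748711
```

>>> servo_tool:
  motion:
    - [75,0.1,-0.3,5,0]
    - [75,0,0,5,0]
    - [75,0,0,3,0]
    - [75,0,0,1,0]
    - [75,0,0,0,0]
    - [75,0,0,0,0]

```text
clock: 20.23
tcp_pos: [425.8, 151.0, 189.6]
tcp_rot: [-3.141, 0.003, -0.003]
wrist_force: [-0.2, 0.1, -1.1]
width: 65.6
```

```bash
python3 look.py w18
```

```text
20.225 [425.8 151.  189.6] -90.1 w 65.6 F [-0.2  0.1 -1.1] q6 1.89
```

View pics/w18.png

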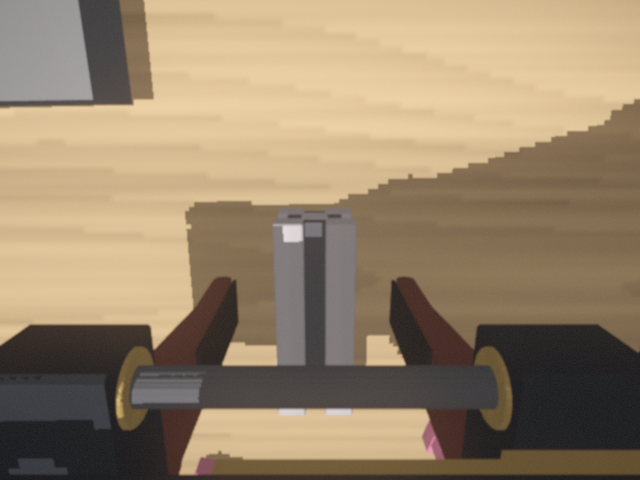

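>>> servo_tool:
  motion:
    - [10,0,0,0.1,0]
    - [10,0,0,0,0]
    - [10,0,0,0,0]
    - [10,0,0,0,0]
    - [10,0,0,0,0]
    - [10,0,0,0,0]
    - [10,0,0,0,0]
    - [10,0,0,-4,0]
    - [10,0,0,-5,0]

```text
clock: 21.4
tcp_pos: [424.5, 150.7, 277.6]
tcp_rot: [3.141, -0.003, -0.005]
wrist_force: [0.6, 0.4, -1.6]
width: 30.2
```

```bash
python3 -c "
from h import *
p,y,s=here(); print(p,y,s['width'],s['clock'])
p[2]=281
plan(p,y,[560,-93,340],-87,grip=10)"
```

```text
[424.51715843 150.70812231 277.60268699] -90.11503486951149 30.178618046210744 21.4
[[10, 2.72, 4.87, -1.18, np.float64(-0.6)], [10, 2.67, 4.9, -1.18, np.float64(-0.6)], [10, 2.61, 4.92, -1.18, np.float64(-0.7)], [10, 2.56, 4.96, -1.18, np.float64(-0.6)], [10, 2.51, 4.98, -1.18, np.float64(-0.6)]]
n 5 end [560. -93. 340.] -87.0
```

>>> servo_tool:
  motion:
    - [10,2.7,4.9,-1.2,-0.6]
    - [10,2.7,4.9,-1.2,-0.6]
    - [10,2.6,4.9,-1.2,-0.6]
    - [10,2.6,4.9,-1.2,-0.6]
    - [10,2.5,5,-1.2,-0.6]
    - [10,0,0,0,0]
    - [10,0,0,0,0]

```text
clock: 22.28
tcp_pos: [559.9, -92.4, 336.9]
tcp_rot: [-3.14, -0.078, 0.003]
wrist_force: [0.7, -0.4, -1.0]
width: 30.1
```

```bash
python3 look.py w19
```

```text
22.275 [559.9 -92.4 336.9] -87.2 w 30.1 F [ 0.7 -0.4 -1. ] q6 1.34
```

View pics/w19.png

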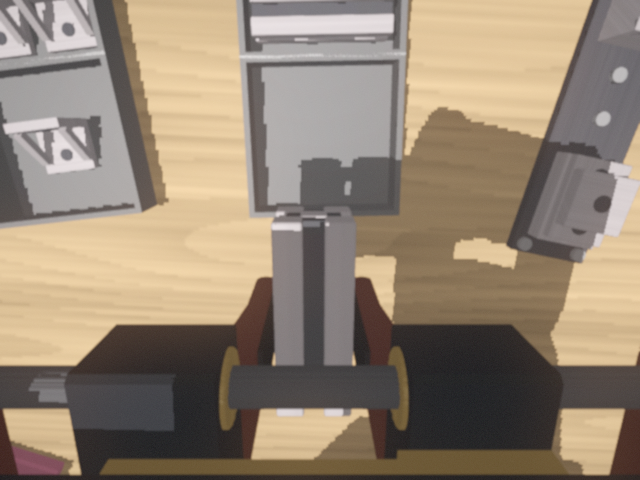

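```bash
python3 m.py w19 30 "[(250,216.5),(400,215),(404,59),(245,61)]"; python3 m.py w19 160 "[(274,217),(355,217),(352,410),(277,412)]"; python3 -c "
from h import *
p,y,s=here(); print(p,y)
"
```

```text
[[566.5, -45.5], [573.0, -153.5], [676.8, -145.0], [670.4, -41.4]] ctr [621.7 -96.3]
edges [104.0, 108.2, 104.1, 103.8] ang [2.2, 93.4, 4.7, 93.5]
[[596.7, -74.2], [598.2, -106.3], [508.6, -111.8], [505.8, -77.7]] ctr [552.3 -92.5]
edges [90.9, 32.0, 89.8, 34.2] ang [2.2, 92.8, 3.5, 94.7]
[559.76117132 -91.87594235 336.83211123] -87.1006880388259
```

>>> servo_tool:
  motion:
    - [10,3.1,0.4,2,0]
    - [10,3.1,0.4,4,0]
    - [10,0,0,4,0]
    - [10,0,0,0,0]
    - [10,0,0,0,0]

```text
clock: 22.95
tcp_pos: [622.9, -96.6, 238.5]
tcp_rot: [-3.141, -0.081, -0.0]
wrist_force: [1.5, -0.0, -0.4]
width: 29.7
```

```bash
python3 look.py w20
```

```text
22.95 [622.9 -96.6 238.5] -87.0 w 29.7 F [ 1.5 -0.  -0.4] q6 1.35
```

View pics/w20.png

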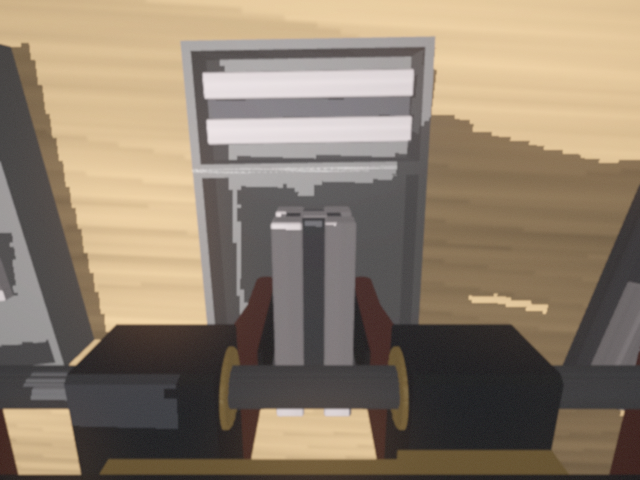

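```bash
python3 m.py w20 30 "[(197,174),(421,171)]"; python3 m.py w20 30 "[(183,47),(433,38.5)]"; python3 m.py w20 80 "[(272,217),(355,217)]"; python3 m.py w20 80 "[(352,408),(278,410)]"
```

```text
[[671.3, -39.7], [677.9, -142.8]] ctr [674.6 -91.2]
edges [103.4, 103.4] ang [93.7, 93.7]
[[725.0, -35.0], [733.7, -141.1]] ctr [729.4 -88.1]
edges [106.5, 106.5] ang [94.7, 94.7]
[[664.0, -79.4], [665.5, -108.4]] ctr [664.8 -93.9]
edges [29.0, 29.0] ang [92.9, 92.9]
[[587.3, -113.3], [584.9, -83.7]] ctr [586.1 -98.5]
edges [29.7, 29.7] ang [94.8, 94.8]
```

>>> servo_tool:
  motion:
    - [10,-0.2,0,2,0]
    - [10,0,0,2,0]
    - [10,0,0,0.4,0]
    - [10,0,0,0,0]
    - [10,0,0,0,0]

```text
clock: 23.62
tcp_pos: [621.2, -97.7, 193.7]
tcp_rot: [3.141, 0.079, 0.001]
wrist_force: [1.1, 0.5, -0.2]
width: 29.4
```

>>> servo_tool:
  motion:
    - [10,0,0,0.1,0]
    - [10,0,0,0,0]
    - [60,0,0,0,0]
    - [60,0,0,0,0]
    - [60,0,0,0,0]
    - [60,0,0,-5,0]
    - [100,0,0,-5,0]
    - [100,0,0,-4,0]
    - [100,0,0,0,0]
    - [100,0,0,0,0]

```text
clock: 24.88
tcp_pos: [620.6, -97.5, 332.0]
tcp_rot: [-3.14, -0.079, 0.001]
wrist_force: [-0.8, -0.5, -0.2]
width: 86.8
```

```bash
python3 look.py w21; python3 -c "
from h import *
p,y,s=here(); print(p,y)
plan(p,y,[341,290,333],-90)"
```

```text
24.875 [620.6 -97.5 332. ] -87.1 w 86.8 F [-0.8 -0.5 -0.2] q6 1.35
[620.37927393 -97.49941814 331.28464028] -87.11123447239885
[[100, -3.24, -5.01, -0.02, np.float64(0.4)], [100, -3.28, -4.99, -0.02, np.float64(0.3)], [100, -3.31, -4.98, -0.02, np.float64(0.4)], [100, -3.34, -4.95, -0.03, np.float64(0.3)], [100, -3.36, -4.93, -0.02, np.float64(0.4)], [100, -3.4, -4.91, -0.02, np.float64(0.4)], [100, -3.43, -4.89, -0.02, np.float64(0.3)], [100, -3.46, -4.86, -0.02, np.float64(0.4)]]
n 8 end [341. 290. 333.] -90.0
```

View pics/w21.png

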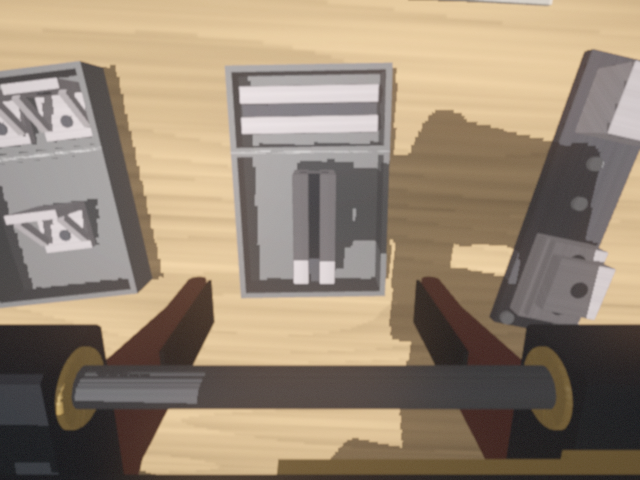

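```bash
python3 -c "
from h import *
p,y,s=here(); 
plan(p,y,[341,290,333],y)"
```

```text
[[100, -3.24, -5.01, -0.02, np.float64(-0.0)], [100, -3.25, -5.02, -0.02, np.float64(-0.0)], [100, -3.24, -5.01, -0.02, np.float64(-0.0)], [100, -3.24, -5.01, -0.03, np.float64(-0.0)], [100, -3.25, -5.02, -0.02, np.float64(-0.0)], [100, -3.24, -5.01, -0.02, np.float64(-0.0)], [100, -3.25, -5.02, -0.02, np.float64(-0.0)], [100, -3.24, -5.01, -0.02, np.float64(-0.0)]]
n 8 end [341. 290. 333.] -87.1
```

>>> servo_tool:
  motion:
    - [100,-3.2,-5,0,0]
    - [100,-3.2,-5,0,0]
    - [100,-3.2,-5,0,0]
    - [100,-3.2,-5,0,0]
    - [100,-3.3,-5,0,0]
    - [100,-3.3,-5,0,0]
    - [100,-3.3,-5.1,0,0]
    - [100,-3.2,-5,0,0]
    - [100,0,0,0,0]
    - [100,0,0,0,0]

```text
clock: 26.18
tcp_pos: [341.9, 289.6, 331.7]
tcp_rot: [3.139, 0.081, -0.002]
wrist_force: [0.1, -0.3, 1.4]
width: 87.7
```

```bash
python3 look.py w22
```

```text
26.175 [341.9 289.6 331.7] -87.0 w 87.7 F [ 0.1 -0.3  1.4] q6 2.2
```

View pics/w22.png

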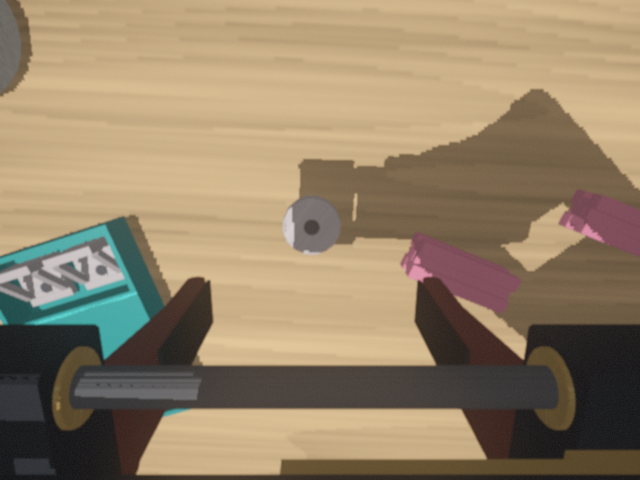

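```bash
python3 m.py w22 15 "[(312,228)]"; python3 m.py w22 25 "[(415,235),(402,265),(500,312)]"; python3 m.py w22 30 "[(165,310),(195,360)]"; python3 -c "
from h import *
p,y,s=here(); print(p,y)"
```

```text
[[339.8, 290.7]] ctr [339.8 290.7]
edges [0.0] ang [0.0]
[[340.8, 215.4], [317.3, 222.3], [282.9, 142.6]] ctr [313.7 193.4]
edges [93.0, 24.6, 86.8] ang [51.5, 163.6, 66.7]
[[274.0, 398.7], [232.3, 377.1]] ctr [253.1 387.9]
edges [47.0, 47.0] ang [27.3, 27.3]
[342.35041469 289.1876694  331.88920399] -87.13598408637283
```

>>> servo_tool:
  motion:
    - [72,-0.2,-0.1,5,0]
    - [72,0,0,5,0]
    - [72,0,0,3.5,0]
    - [72,0,0,1,0]
    - [72,0,0,0,0]
    - [72,0,0,0,0]

```text
clock: 26.98
tcp_pos: [340.8, 290.8, 188.8]
tcp_rot: [-3.139, -0.078, -0.003]
wrist_force: [0.2, 0.3, -0.8]
width: 63.5
```

```bash
python3 look.py w23
```

```text
26.975 [340.8 290.8 188.8] -87.2 w 63.5 F [ 0.2  0.3 -0.8] q6 2.2
```

View pics/w23.png

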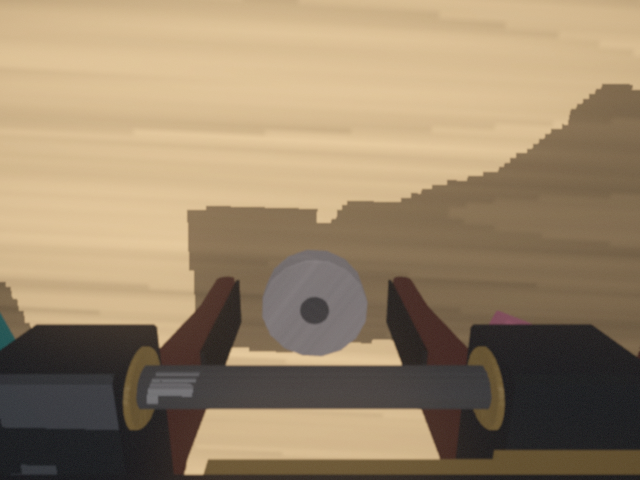

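>>> servo_tool:
  motion:
    - [72,0,0,0.2,0]
    - [20,0,0,0,0]
    - [20,0,0,0,0]
    - [20,0,0,0,0]
    - [20,0,0,0,0]
    - [20,0,0,0,0]
    - [20,0,0,0,0]

```text
clock: 27.9
tcp_pos: [340.1, 290.8, 185.8]
tcp_rot: [-3.14, -0.079, -0.0]
wrist_force: [-0.8, 0.7, 5.2]
width: 43.4
```

```bash
python3 look.py w24; python3 -c "
from h import *
p,y,s=here(); print(p,y)
plan(p+[0,0,60],y,[515,275,330],-90,grip=20)"
```

```text
27.9 [340.1 290.8 185.8] -87.1 w 43.4 F [-0.8  0.7  5.2] q6 2.2
[340.08790625 290.82518228 185.83743139] -87.11264255723152
[[20, 4.35, 0.62, -2.1, np.float64(0.7)], [20, 4.35, 0.56, -2.11, np.float64(0.7)], [20, 4.36, 0.51, -2.1, np.float64(0.8)], [20, 4.37, 0.44, -2.11, np.float64(0.7)]]
n 4 end [515. 275. 330.] -90.0
```

>>> servo_tool:
  motion:
    - [20,0,0,-3,0]
    - [20,0,0,-3,0]
    - [20,4.4,0.6,-2.1,0.7]
    - [20,4.4,0.6,-2.1,0.7]
    - [20,4.4,0.5,-2.1,0.7]
    - [20,4.4,0.4,-2.1,0.7]
    - [20,0,0,0,0]
    - [20,0,0,0,0]

```text
clock: 28.95
tcp_pos: [515.7, 275.0, 328.7]
tcp_rot: [3.141, 0.002, -0.003]
wrist_force: [-0.5, -0.0, -1.2]
width: 43.1
```

```bash
python3 look.py w25
```

```text
28.95 [515.7 275.  328.7] -89.9 w 43.1 F [-0.5 -0.  -1.2] q6 2.04
```

View pics/w25.png

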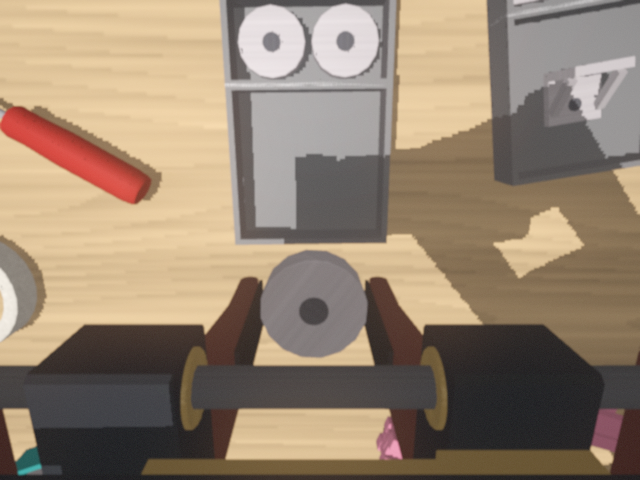

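The tray at (310,160) holds the two round discs. Its empty compartment's near rim runs from (236,243) to (388,242), and the disc is held at (314,305).

```bash
python3 m.py w25 30 "[(236,243.5),(388,242.5),(395,87),(228,88)]"; python3 -c "
from h import *
p,y,s=here(); print(p,y)"
```

```text
[[506.6, 330.6], [507.4, 222.1], [611.9, 222.8], [611.1, 330.5]] ctr [559.2 276.5]
edges [104.5, 108.5, 104.4, 107.7] ang [180.0, 90.4, 0.4, 90.4]
[515.30178133 275.12520052 328.45525375] -89.89299418871126
```

>>> servo_tool:
  motion:
    - [20,4.5,-0.1,2,0]
    - [20,0,0,5,0]
    - [20,0,0,5,0]
    - [20,0,0,1,0]
    - [20,0,0,0,0]
    - [20,0,0,0,0]

```text
clock: 29.75
tcp_pos: [562.2, 277.0, 201.6]
tcp_rot: [-3.14, -0.003, -0.004]
wrist_force: [-0.2, 1.2, -0.6]
width: 43.5
```

```bash
python3 look.py w26
```

```text
29.75 [562.2 277.  201.6] -89.9 w 43.5 F [-0.2  1.2 -0.6] q6 2.01
```

View pics/w26.png

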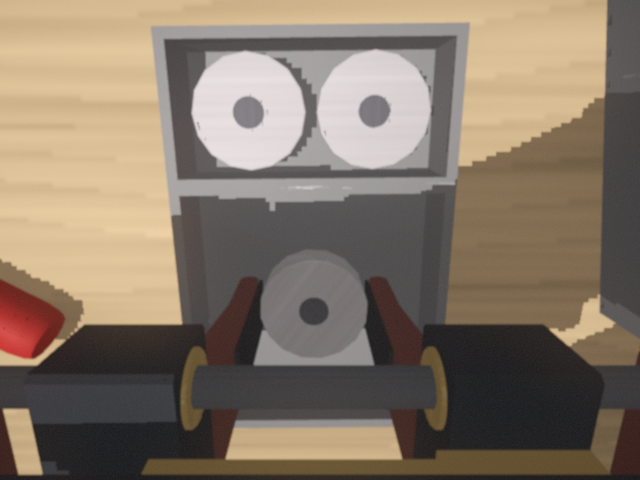

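>>> servo_tool:
  motion:
    - [20,0,0,0.9,0]
    - [20,0,0,0,0]
    - [20,0,0,0,0]

```text
clock: 30.18
tcp_pos: [561.7, 276.5, 190.7]
tcp_rot: [-3.142, -0.002, 0.0]
wrist_force: [0.0, 0.2, -0.5]
width: 43.3
```

>>> servo_tool:
  motion:
    - [20,0,0,0.1,0]
    - [20,0,0,0,0]
    - [65,0,0,0,0]
    - [65,0,0,0,0]
    - [65,0,0,0,0]
    - [65,0,0,-4,0]
    - [65,0,0,-5,0]
    - [65,0,0,-5,0]
    - [65,0,0,0,0]
    - [65,0,0,0,0]

```text
clock: 31.42
tcp_pos: [561.3, 276.3, 329.3]
tcp_rot: [3.141, 0.002, -0.001]
wrist_force: [-0.9, 0.2, -0.8]
width: 57.1
```

```bash
python3 look.py w27; python3 look.py s2 scene; python3 look.py d2s side; python3 -c "
from h import *
crop('pics/s2.png',170,180,400,380,3,'pics/s2c.png')
crop('pics/d2s.png',150,80,400,390,2,'pics/d2c.png')"
```

```text
31.425 [561.3 276.3 329.3] -89.9 w 57.1 F [-0.9  0.2 -0.8] q6 2.01
31.475 [561.1 276.2 328.4] -89.9 w 57.2 F [ 0.4 -0.3 -0.3] q6 2.01
31.525 [561.1 276.2 328.1] -89.9 w 57.2 F [ 0.2  0.  -0.1] q6 2.01
```

View pics/w27.png

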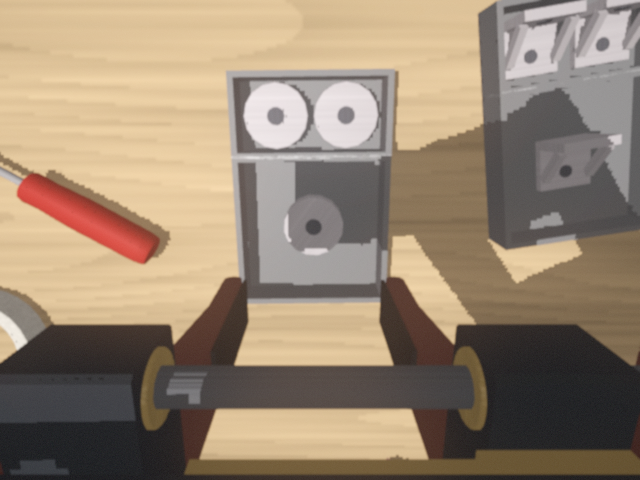

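View pics/s2c.png

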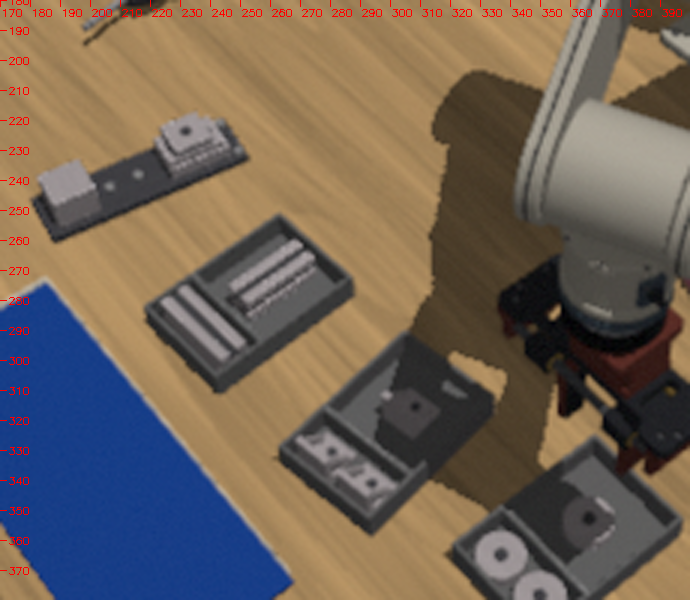

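View pics/d2c.png

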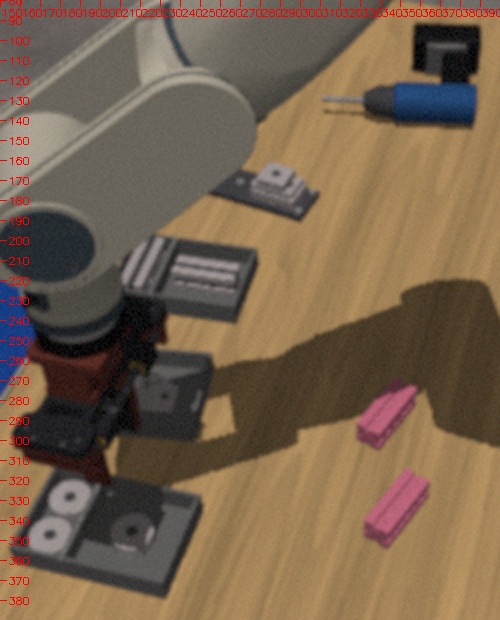

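The wrist and scene views show the disc flat in the spacer tray at wrist (314,226), and the bracket and profile in their compartments. The square sits on the oblong on the low rest at scene (231,224), and the drill is untouched. Last I'll check the stack geometry, then hand in.

```bash
python3 m.py s2 45 "[(231.7,223.3)]"; python3 m.py w27 19 "[(314,226.5)]"; python3 m.py w16 10 "[(314,243)]"; python3 -c "
from h import *
crop('pics/s2.png',200,200,270,250,10,'pics/s2d.png')
from cell import bot
print(bot.hand_in())"
```

```text
[[592.3, -284.6]] ctr [ 592.3 -284.6]
edges [0.0] ang [0.0]
[[562.4, 276.4]] ctr [562.4 276.4]
edges [0.0] ang [0.0]
[[602.2, 92.8]] ctr [602.2  92.8]
edges [0.0] ang [0.0]
the job is handed in; nothing more can be done
None
```

View pics/s2d.png

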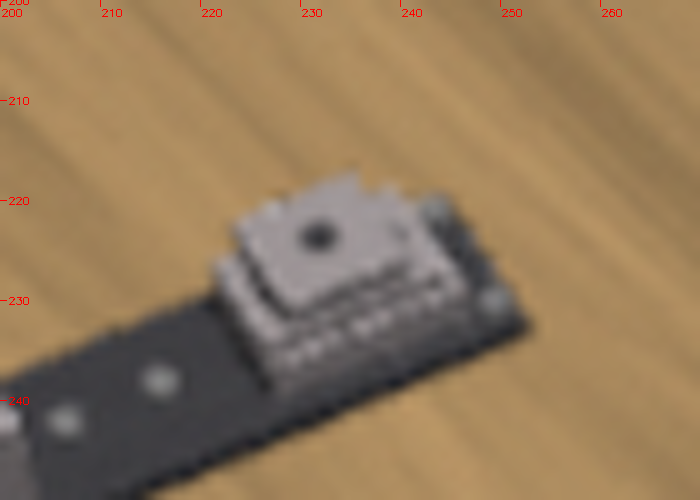

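The job is done and handed in at about 31.6 s of the 136 s allowed; no verdict is reported.

- **Stack:** the 8 mm oblong spacer is on the low rest with the 12 mm square spacer on it, which fills the 20 mm gap. By the wrist camera the oblong is at (589.4, -285.2), the square at (590.4, -285.9) and the rest at about (588, -285). That puts both about 1–3 mm off centre, and the oblong is lined up to under 1°.
- **Trays:** the last wrist view has the round spacer flat, about 1 mm from the middle of its compartment. The bracket and the profile offcut (lying, lengthwise) are in the bracket and profile trays' empty compartments.
- **Left alone:** I never touched the drill, the pink look-alikes or the turquoise tray. The gripper ended open and clear of everything.

**Checks that disagreed:** the scene and side cameras differed by up to 7 mm on some parts at the start, so I used the wrist camera for grasping and placing. The bracket's position came out up to 6 mm apart within one wrist picture, which did not matter for its wide tray. I did not measure the final heights or the drill's position by themselves. For those I relied on release heights and the pictures.

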